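# File the punched price plate on the lever arch board

## Task

File the loose punched price plate on the stall's lever arch board: lift the lever to spring the arches open, take the plate with the two holes out of the rack, lay it flat on the two posts so that it rests on the plates already filed there, then press the lever fully down to close the arches over it. The plate stands on edge in the rack, so you will probably have to lay it down on the clear table in between and take it again across its width. Leave the plain plate, the honey tubs and the tape roll where they are.

Things in the scene. Friction and masses are not known exactly. Their poses are not given: they have to be found in the camera images.
- seat (a point): Point midway between the two posts, on top of the white plates already filed (fixed, 56 x 106 mm), 15 mm above the table. z up, y along the line of the posts; the lever lies on the -y side, the arches are hinged on the +x side. Two steel posts, 6 mm thick, pointed, at y = +40 and -40 mm, tops 22 mm above this point.
- file: Lever arch board: a black panel, 190 (x) x 290 (y) mm, 5 mm thick, fixed to the table. Origin on the table midway between the posts (panel from x = -75 to 115, y = -190 to 100 mm); axes as seat. Two bent steel arches, hinged at x = +42 mm, reach over to the post tops (54 mm above the table). Opened, they stand back behind x = +40 mm, up to 60 mm high, leaving the posts free from above.
- lever (a joint): Angle of the steel lever, rad: 0 = pressed down (lying level, arches closed), 1.05 = fully lifted (arches fully open). It is over-centre: a spring drives it to whichever end is nearer, with the change at about 0.5 rad; it takes about 2 N at the roll to lift it. The arches follow the lever.
- lever_roll (a point): Centre of the round roll at the lever's free end: steel, 12 mm thick, 26 mm long, lying along the board's x (parallel to the hinge); pinch it across the 26 mm from above, or push it. With the lever down: 30 mm above the table, 153 mm from the seat along -y, free beside it and below it down to the panel. It moves on an arc of 75 mm radius about lever_hinge.
- lever_hinge (a point): Centre of the lever's hinge, fixed on the board, 26 mm above the table, 78 mm from the seat along the board's -y; axes as those of the board (x along the hinge, z up). Lifting swings the roll up and towards the posts.
- plate_mid (a point): Centre of the loose punched plate: rigid white plastic, 60 x 110 x 10 mm, about 60 g, two 12 mm holes through its thickness 40 mm either side of the centre along its length, midway in its width. x = through the thickness, y = along the 110 mm, z = along the 60 mm. Same either way up and round. Starts on a long edge (z up) in either slot of the rack, centre 38 mm, top edge 68 mm above the table.
- plain_mid (a point): Centre of the plain plate, same size, material and axes as the punched one but without holes, standing in the other slot of the rack, 64 mm away. Leave it.
- rack: Wooden plate rack, 130 x 126 mm, fixed to the table; origin under its centre on the table. Two slots along its y axis at x = -32 and +32 mm, 13 mm wide, slot floor 8 mm and slot walls' top 24 mm above the table. A gap of at least 110 mm of clear table lies between the rack and the lever arch board.
- tub_mid (a point): Centre of a honey tub with a white lid, 80 mm wide, 85 mm tall, standing beyond the clear table. Leave it.
- tub_small_mid (a point): Centre of a smaller honey tub, 64 mm wide, 65 mm tall, beyond the lever's end of the board. Leave it.
- tape_mid (a point): Centre of a cardboard-coloured roll of tape, 90 mm wide, 24 mm tall, lying flat near the robot on its right. Leave it.
Not all that is in view belongs to the job. What is shaped like the part that bears plate_mid but green or orange is not meant.

How it is judged:
By the outcome, as a careful person would: the job done as asked, in the order asked, and still so for the second after the job is handed in, with the robot touching nothing.
It also fails if it takes over 69 s, if anything falls off the work surface, if the arm or the gripper's body presses on something with over 40 N, if the wrist force passes 120 N, or if a joint passes its speed limit or range.

## Robot

A 7-joint arm with a two-finger parallel gripper is mounted at the origin on the work surface. World frame = base frame: x ahead of the robot, y to its left, z up, the work surface at z = 0. Lengths are in m, angles in rad, forces in N, time in s.
With the tool pointing down it reaches from about 0.4 to 0.85 m from the base axis. Payload 10.4 kg.
Tool frame: the origin (TCP) lies at the very end of the fingers, on their centre line; the grasp point (between the pads) lies 19 mm behind it; z points along the fingers, y is the direction in which the jaws open and shut (so a half turn about z gives the same grasp; the last joint's range is limited). The gripper opens to 87 mm and grips with 3 to 60 N. Pads are 19 mm wide; open, the fingers measure 117 mm over their backs; the gripper's body (75 mm by 190 mm) begins 51 mm behind the grasp point.
Start: joints at [-1.188, 0.332, -0.065, 1.46, 0.022, 1.35, -0.088], TCP at [0.247, 0.574, 0.223] pointing down, gripper open.
Joint ranges: [-2.6, 2.6], [-0.5, 2.12], [-1.47, 1.34], [0.16, 2.42], [-1.27, 4.41], [0.06, 2.06], [-2.6, 2.6]. Speed limits (rad/s): [2.22, 2.22, 2.79, 2.79, 3.14, 3.14, 3.14].

## Interface

Orientations are given as a unit quaternion [x, y, z, w].
In Python, from bench import read_state, imaging, r gives the robot as it stands. The module is installed in compiled form; this text tells all that it offers.
- The arm moves only by the tool move_arm, never from a script. Its argument "series" is a list of rows, each a list of 4 numbers: the shift along the tool's x, y, z in m, then the turn about the tool's z in rad. In form: [[x, y, z, roll], ...]. A call has 1 to 20 rows; each row is the pose to reach, as a shift and turn from the pose commanded when the call began, along the tool's axes at that moment; what a row does not reach only later rows make up. A row lasts 1/10 s, in which the tool goes at most 50 mm and 8.59 degrees, less where a joint would pass 70% of its speed; a pose out of reach is approached as far as the arm can. A call with a gripper value outside its range is refused whole. "claw" is the gripper's target within -1 to 1 (fully open at 1, half-way at 0, shut at -1), set as the call begins (left out, the last holds). The fingers move at their own pace and stop on an object; "newtons" is the grip in N (left out, the last holds). Time passes only in rows, so rows that repeat a pose let the fingers close. It gives the time, the measured TCP pose, the force and the opening at its end, in the units of the state.
- read_state(): the state, without advancing time (a new reading comes with each control period).
- imaging.camera(name): name is "side" or "top"; returns (picture, depth): 420x560x3 uint8, red, green, blue; 420x560 float32, m along the optical axis (not along the pixel's ray), 0 where there is no reading.
- imaging.get_calibration(name): a dict with "camera_matrix" (3x3 intrinsics, pixels), "R" (3x3) and "t" (3): a world point X has camera coordinates R X + t. Camera axes: x right, y down, z forward; pixel columns grow to the right and rows downward; lengths in m; the calibration is good to about 2 mm. A picture is of the moment at which its call begins. get_calibration takes no time and is no camera call.
- r.close_job(): hands the job in, once; it reports no verdict.
The state is a dict: "time": time; "joint_positions": joint angles; "joint_vel": joint speeds; "joint_torque": joint torques, N m; "ee_pos": TCP position; "eef_rot": TCP orientation; "ft_force": force on the tool from outside, world axes, zero at the start; "torque": the same for the moment, N m; "width": finger opening in m.
Only numpy, scipy, OpenCV 4.12 (cv2) and the standard library are available. Lean on these libraries where they do the work, as an engineer would, in place of code of your own. Each camera call takes 0.05 s, during which the arm holds its last target.

## Working session

There is one attempt and no reset: what is moved stays moved. The work goes in short steps, Python scripts to look and compute and a tool call to move; the robot and the scene stay as the last step left them, time stands still between calls to the robot, and variables do not carry over. Pictures are saved under pics/ and viewed, and the job is handed in when it is done.

Besides the shell and the picture viewer there is one more tool, called after "Call:" in YAML: its name, and indented under it one key for each argument. move_arm: Moves the arm, as the interface text tells. Its arguments: {"type":"object","properties":{"series":{"type":"array","items":{"type":"array","items":{"type":"number"}}},"claw":{"type":"number"},"newtons":{"type":"number"}},"required":["series"]}

```bash
mkdir -p pics; cat > h.py <<'E'
import numpy as np, cv2
from bench import read_state, imaging, r
def shot(n,tag):
    p,d=imaging.camera(n); cv2.imwrite(f'pics/{tag}.png',p[:,:,::-1]); np.savez(f'pics/{tag}.npz',p=p,d=d); return p,d
def cal(n):
    c=imaging.get_calibration(n); return np.array(c['camera_matrix']),np.array(c['R']),np.array(c['t']).ravel()
def world(n,d):
    K,R,t=cal(n); v,u=np.mgrid[:d.shape[0],:d.shape[1]]
    X=np.stack([(u-K[0,2])/K[0,0]*d,(v-K[1,2])/K[1,1]*d,d],-1)
    return (X-t)@R
def ray(n,u,v,z):
    K,R,t=cal(n); D=R.T@np.array([(u-K[0,2])/K[0,0],(v-K[1,2])/K[1,1],1]); C=-R.T@t
    return C+D*(z-C[2])/D[2]
def proj(n,X):
    K,R,t=cal(n); x=K@(R@np.asarray(X)+t); return x[:2]/x[2]
E
python3 - <<'E'
from h import *
for n in ('top','side'):
    shot(n,n+'0'); K,R,t=cal(n); print(n,K.round(1).tolist(),(-R.T@t).round(3),R.round(2).tolist())
s=read_state(); print({k:np.round(v,3) for k,v in s.items()})
E
```

```text
top [[445.1, 0.0, 284.2], [0.0, 445.1, 212.0], [0.0, 0.0, 1.0]] [ 0.423 -0.067  1.271] [[0.01, -1.0, -0.01], [-1.0, -0.01, -0.08], [0.08, 0.01, -1.0]]
side [[395.0, 0.0, 280.9], [0.0, 395.0, 204.4], [0.0, 0.0, 1.0]] [ 0.022 -0.764  0.963] [[0.81, -0.58, -0.01], [-0.43, -0.59, -0.68], [0.39, 0.56, -0.73]]
{'time': np.float64(0.1), 'joint_positions': array([-1.188,  0.333, -0.065,  1.461,  0.022,  1.35 , -0.089]), 'joint_vel': array([-0.   , -0.   , -0.001, -0.002,  0.   ,  0.001,  0.001]), 'joint_torque': array([ 1.0000e-03, -6.2455e+01,  2.5000e-02, -3.9071e+01, -6.1000e-02,
        3.7000e-02,  0.0000e+00]), 'ee_pos': array([0.247, 0.574, 0.222]), 'eef_rot': array([ 0.202,  0.979, -0.001, -0.   ]), 'ft_force': array([-0.026,  0.647,  0.197]), 'torque': array([-0.04 ,  0.018,  0.004]), 'width': np.float64(0.087)}
```

View pics/top0.png

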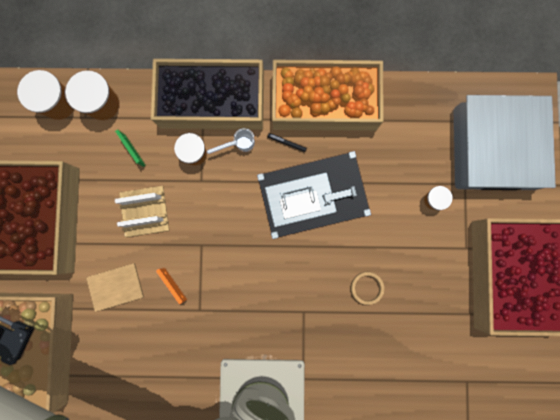

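View pics/side0.png

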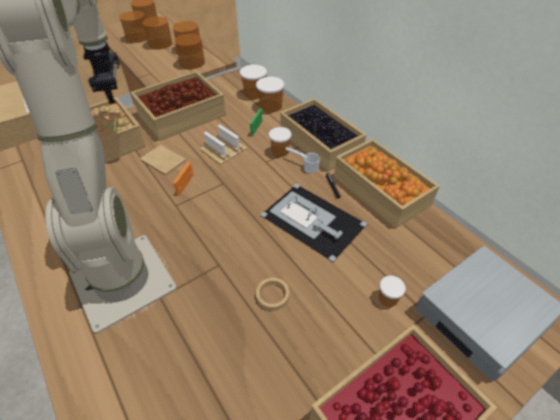

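The top view shows the rack at about (143,211), with two white plates on edge, and the black board at about (314,194) with its lever towards (350,192). The tape is at (367,288) and the small tub at (440,198). I'll zoom in next.

```bash
python3 - <<'E'
from h import *
for n,bx in (('top',[(105,175,75,75),(250,145,130,100)]),('side',[(190,115,70,55),(255,175,120,90)])):
    z=np.load(f'pics/{n}0.npz'); p=z['p'][:,:,::-1]
    out=[cv2.resize(p[y:y+h,x:x+w],(390,int(390*h/w)),interpolation=cv2.INTER_CUBIC) for x,y,w,h in bx]
    H=max(o.shape[0] for o in out); c=np.zeros((H,790,3),np.uint8)
    for i,o in enumerate(out): c[:o.shape[0],i*400:i*400+390]=o
    cv2.imwrite(f'pics/{n}0z.png',c)
E
```

```text
(no output)
```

View pics/top0z.png

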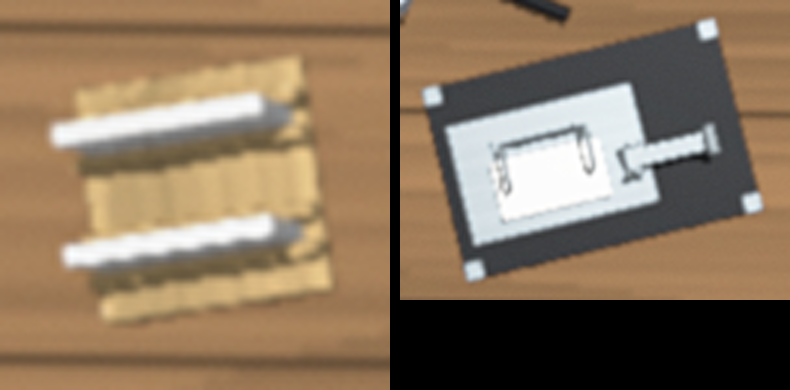

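View pics/side0z.png

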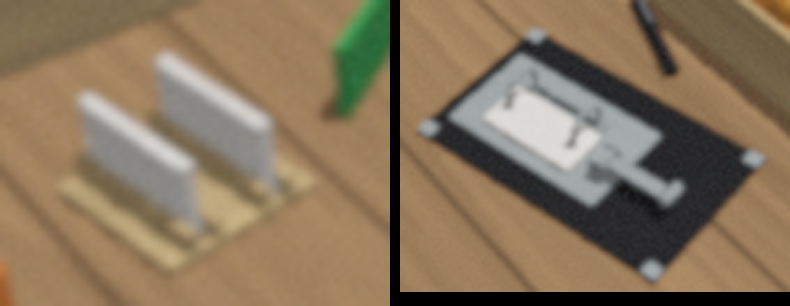

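```bash
python3 - <<'E'
from h import *
z=np.load('pics/side0.npz'); p=z['p'][:,:,::-1]; d=z['d']
c=p[120:165,198:248].astype(float)
g=np.clip((c-110)/(235-110),0,1)*255
cv2.imwrite('pics/s_c.png',cv2.resize(g.astype(np.uint8),(800,600),interpolation=cv2.INTER_NEAREST)) 
W=world('side',d); 
f=W[120:165,198:248,2]
print(np.nanmax(f),np.percentile(f,5))
np.set_printoptions(linewidth=250)
print(p[128:162:1,202:246,1])
E
```

```text
0.9629878096343203 -0.0027136042406013007
[[131 131 130 ... 125 123 127]
 [133 131 130 ... 127 125 124]
 [134 134 135 ... 129 127 125]
 ...
 [108 111 123 ... 129 135 130]
 [109 103 115 ... 131 131 132]
 [112 103 104 ... 131 131 130]]
```

View pics/s_c.png

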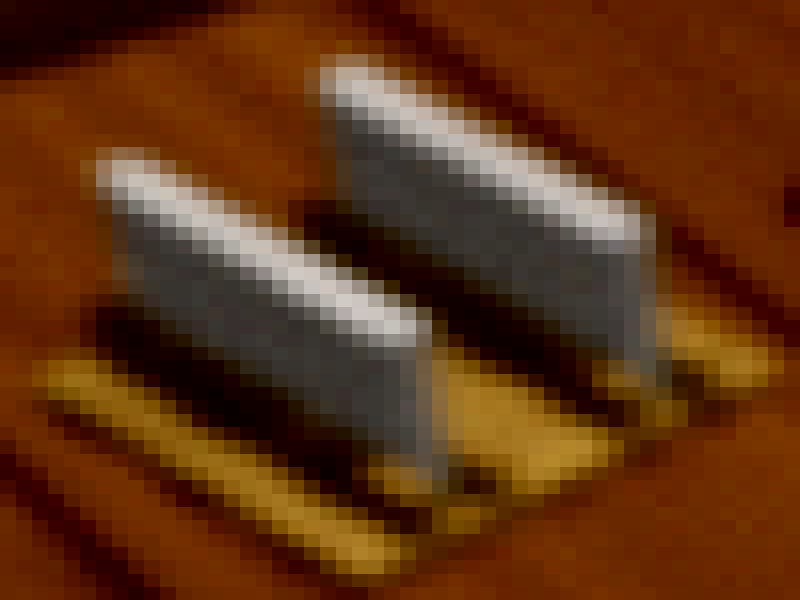

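```bash
python3 - <<'E'
from h import *
a=[];D=[]
for i in range(6):
    p,d=imaging.camera('side'); a.append(p.astype(float)); D.append(d)
a=np.mean(a,0)
np.savez('pics/sideavg.npz',a=a,d=np.median(D,0))
c=a[120:165,198:248].mean(2)
g=np.clip((c-105)/(160-105),0,1)*255
cv2.imwrite('pics/s_c2.png',cv2.resize(g.astype(np.uint8),(800,600),interpolation=cv2.INTER_CUBIC)) 
W=world('side',np.median(D,0)); 
np.set_printoptions(linewidth=250,threshold=100000)
m=W[122:160,200:246]
# slope of depth image after plane removal
cv2.imwrite('pics/s_d.png',cv2.resize(np.clip((np.median(D,0)[120:165,198:248]-1.0)*800,0,255).astype(np.uint8),(800,600),interpolation=cv2.INTER_NEAREST))
print(np.median(D,0)[120:165,198:248].min(),np.median(D,0)[120:165,198:248].max())
E
```

```text
1.4299381 1.656606
```

View pics/s_c2.png

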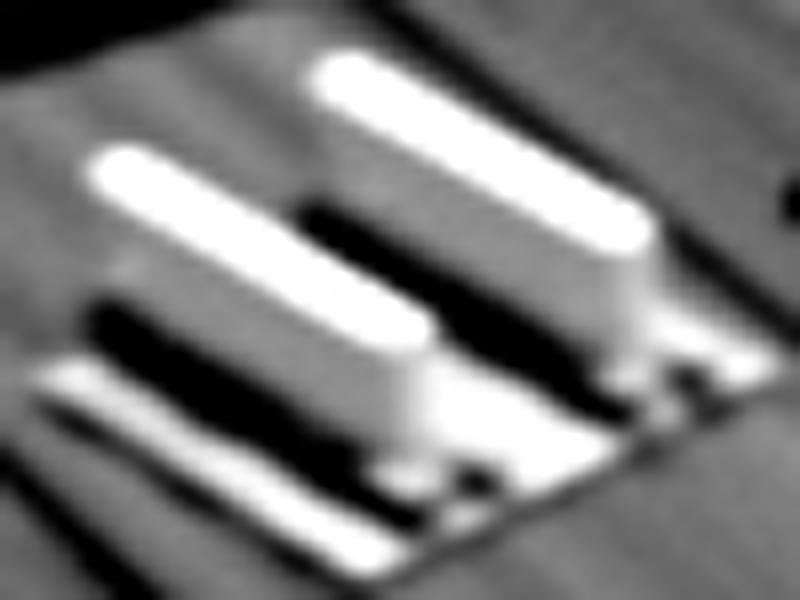

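```bash
cat > m.py <<'E'
from h import *
def edge(n,p,box,th=185):
    x,y,w,h=box; c=p[y:y+h,x:x+w].astype(int)
    m=((c.min(2)>th)).astype(np.uint8)
    k,l,s,ce=cv2.connectedComponentsWithStats(m)
    return [(i,s[i].tolist(),(ce[i]+[x,y]).round(1)) for i in range(1,k) if s[i,4]>12],l,(x,y)
E
python3 - <<'E'
from m import *
z=np.load('pics/top0.npz'); p=z['p'];d=z['d'];W=world('top',d)
for n,pp,box in (('top',p,(105,180,70,65)),('side',np.load('pics/sideavg.npz')['a'],(198,120,50,45))):
    for th in (170,190):
        res,l,o=edge(n,pp,box,th)
        for i,s,ce in res:
            ys,xs=np.where(l==i); rr=cv2.minAreaRect(np.c_[xs,ys].astype(np.float32)); b=cv2.boxPoints(rr)+o
            P=np.array([ray(n,u,v,0.068) for u,v in b])
            pc=np.array([ray(n,u+o[0],v+o[1],0.068) for u,v in zip(xs,ys)]); C=pc.mean(0)
            e,V=np.linalg.eigh(np.cov(pc[:,:2].T)); 
            print(n,th,s,ce,'C',C.round(4),'dir deg',np.degrees(np.arctan2(V[1,1],V[0,1])).round(1),'len',np.sqrt(12*e).round(4))
# top depth z
m=(W[180:245,105:175]); print('depth z of whites', W[180:245,105:175,2].max())
# board corners & tubs
g=p.astype(int); 
m=((g.min(2)>150)&(g.max(2)-g.min(2)<30)).astype(np.uint8); m[:, :250]=0;m[:,385:]=0;m[:145]=0;m[245:]=0
k,l,s,ce=cv2.connectedComponentsWithStats(m)
for i in range(1,k):
    if s[i,4]>6: print(s[i].tolist(),ce[i].round(2),ray('top',*ce[i],0.005).round(4))
for nm,(u,v) in dict(tubs=(440,198),tub=(190,149),tape=(367,272),cup=(245,141)).items():
    print(nm,W[v-3:v+4,u-3:u+4].reshape(-1,3).mean(0).round(3))
E
```

```text
top 170 [10, 13, 41, 10, 194] [135.1 197.4] C [0.5596 0.3508 0.068 ] dir deg 99.6 len [0.013  0.1108]
top 170 [12, 36, 41, 10, 182] [137.4 220.7] C [0.4961 0.3419 0.068 ] dir deg 99.7 len [0.0122 0.1099]
top 190 [10, 13, 41, 10, 164] [134.9 197.5] C [0.5595 0.3514 0.068 ] dir deg 100.0 len [0.0112 0.11  ]
top 190 [12, 36, 41, 10, 166] [136.9 220.8] C [0.4959 0.3432 0.068 ] dir deg 99.7 len [0.0112 0.109 ]
side 170 [21, 5, 19, 13, 58] [227.8 131.2] C [0.5571 0.3504 0.068 ] dir deg 99.8 len [0.0127 0.109 ]
side 170 [7, 12, 19, 14, 62] [214.2 138.6] C [0.4935 0.3407 0.068 ] dir deg 99.4 len [0.0126 0.1084]
side 190 [22, 6, 17, 11, 29] [228.2 131.4] C [0.5577 0.3485 0.068 ] dir deg 99.5 len [0.0072 0.0982]
side 190 [8, 13, 18, 12, 36] [214.6 138.9] C [0.4938 0.3384 0.068 ] dir deg 99.7 len [0.0081 0.1023]
depth z of whites 1.271267749851091
[349, 151, 7, 7, 38] [352.11 154.13] [ 0.6998 -0.2495  0.005 ]
[265, 173, 87, 54, 2587] [301.94 199.17] [ 0.5675 -0.1061  0.005 ]
[258, 174, 6, 6, 33] [260.27 176.55] [0.6315 0.0143 0.005 ]
[352, 187, 4, 9, 21] [353.33 190.9 ] [ 0.593 -0.253  0.005]
[364, 209, 7, 7, 36] [367.25 212.11] [ 0.5326 -0.2926  0.005 ]
[272, 232, 6, 7, 33] [274.42 234.88] [ 0.4644 -0.0289  0.005 ]
tubs [ 0.568 -0.479  0.066]
tub [0.686 0.195 0.11 ]
tape [ 0.363 -0.29   0.011]
cup [0.735 0.06  0.003]
```

```bash
python3 - <<'E'
from m import *
A=[]
for i in range(10): A.append(imaging.camera('side')[0].astype(np.float32))
a=np.mean(A,0).mean(2); np.savez('pics/a2.npz',a=np.mean(A,0))
th=np.radians(9.6); ux=np.array([np.cos(th),np.sin(th),0]); uy=np.array([-np.sin(th),np.cos(th),0])
for nm,C in (('near',[0.4938,.3407,0]),('far',[.5572,.3502,0])):
    C=np.array(C)-ux*0.005
    print(nm)
    for z in (.062,.056,.050,.044,.038,.032,.026):
        row=[]
        for y in np.arange(-.054,.0541,.006):
            u,v=proj('side',C+uy*y+[0,0,z]); row.append(cv2.getRectSubPix(a,(1,1),(float(u),float(v)))[0,0])
        print(z,np.array(row).round(0).astype(int))
    print([proj('side',C+uy*y+[0,0,.038]).round(1) for y in (-.04,.04)])
E
```

```text
near
0.062 [146 146 153 155 156 157 157 157 156 155 154 154 155 155 154 156 156 155
 154]
0.056 [146 140 138 137 138 139 138 139 140 138 138 138 138 137 139 139 138 138
 138]
0.05 [148 140 137 135 135 135 135 136 136 135 136 136 135 135 136 136 136 136
 134]
0.044 [149 141 137 136 135 136 136 136 136 136 136 136 136 136 136 136 137 137
 135]
0.038 [147 142 137 136 136 136 136 136 135 136 136 136 136 136 136 136 136 139
 139]
0.032 [145 140 136 134 134 134 134 133 133 134 133 133 134 134 134 134 134 134
 136]
0.026 [150 143 133 128 127 129 128 128 126 126 126 126 128 128 128 129 127 126
 126]
[array([221.1, 150.4]), array([207.7, 141. ])]
far
0.062 [145 149 153 154 154 153 152 153 153 151 152 152 151 154 154 154 155 153
 152]
0.056 [144 140 138 139 138 137 138 138 137 138 138 137 138 138 137 138 138 137
 137]
0.05 [146 141 138 137 136 136 136 136 135 136 135 135 136 136 136 136 135 135
 133]
0.044 [146 141 139 137 137 136 136 136 136 136 136 135 135 136 137 137 137 135
 133]
0.038 [146 140 139 138 137 136 136 136 136 136 136 136 135 136 136 137 138 136
 133]
0.032 [146 139 136 137 137 134 133 133 133 133 134 134 133 133 134 134 135 135
 132]
0.026 [149 140 131 129 130 128 126 126 125 126 126 126 126 126 126 127 126 126
 126]
[array([234.5, 142.7]), array([221. , 133.8])]
```

```bash
python3 - <<'E'
from m import *
a=np.load('pics/a2.npz')['a']
g=a[...,0]-a[...,2]
for nm,im,lo,hi in (('lum',a.mean(2),128,146),('r-b',g,-25,40)):
    c=np.clip((im[120:165,198:248]-lo)/(hi-lo),0,1)*255
    cv2.imwrite(f'pics/s_{nm}.png',cv2.resize(c.astype(np.uint8),(800,600),interpolation=cv2.INTER_NEAREST))
np.set_printoptions(linewidth=250,threshold=99999)
print(a.mean(2)[133:156,203:226].round().astype(int)); print(a.mean(2)[126:149,217:240].round().astype(int))
E
```

```text
[[144 169 193 204 201 187 168 148 135 131 132 133 133 131 129 130 134 137 138 137 136 136 136]
 [135 151 172 194 205 204 195 176 156 139 133 132 131 128 124 125 132 136 138 137 136 136 136]
 [130 135 146 166 185 200 205 200 185 165 147 135 129 120 112 114 123 130 135 136 136 135 135]
 [129 132 135 142 155 175 194 204 203 193 176 155 136 118 103 102 109 118 126 132 135 136 136]
 [130 132 134 136 139 148 166 185 199 204 200 185 163 136 111  99  99 105 114 124 129 133 135]
 [130 132 135 136 135 136 142 156 176 195 204 203 193 172 142 114 100  99 104 112 119 126 131]
 [130 133 138 138 137 136 136 138 148 167 186 200 206 200 182 154 123 105 102 103 108 116 124]
 [132 134 139 140 137 136 135 135 137 142 158 178 198 209 207 191 165 137 114 103 103 106 111]
 [130 128 132 136 136 136 136 135 135 136 140 150 172 194 206 207 198 181 152 123 105  99 100]
 [122 117 120 126 132 135 137 136 135 136 135 137 146 164 183 200 210 207 191 165 135 111  98]
 [115 106 106 115 125 132 134 136 136 136 136 135 137 141 153 175 196 207 207 198 178 145 111]
 [112 102  98 102 113 123 130 134 136 136 136 136 135 1
[... 2571 characters left out ...]
5 136 137 138 139 143 147 146 138]
 [183 200 210 207 191 165 135 111  98  98 104 110 118 127 132 135 138 139 139 143 148 150 146]
 [153 175 196 207 207 198 178 145 111  97  98 100 105 115 124 132 137 139 139 141 147 153 155]
 [137 147 165 185 199 204 194 165 126 102  96  96  98 104 112 123 130 135 137 140 146 154 159]
 [135 136 141 154 170 179 176 157 133 114 102  96  95  97 101 109 120 127 132 139 145 152 156]
 [135 135 135 137 143 150 152 150 147 135 117 104  97  96  95 101 110 117 128 137 146 149 146]
 [136 136 135 135 137 141 146 153 157 152 139 125 113 102  98  99 106 114 127 142 150 147 137]
 [136 136 135 135 137 140 147 154 159 159 156 150 139 125 111 101 101 110 130 145 151 147 133]]
```

View pics/s_lum.png

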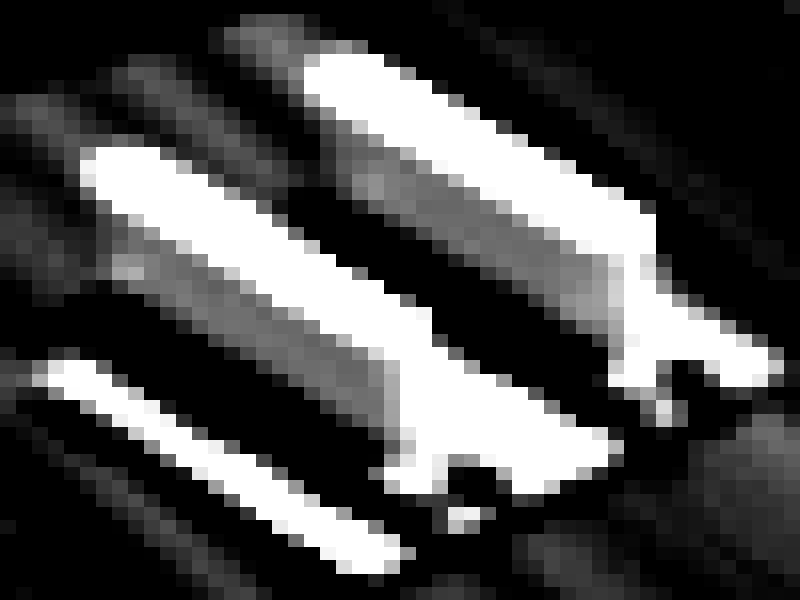

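View pics/s_r-b.png

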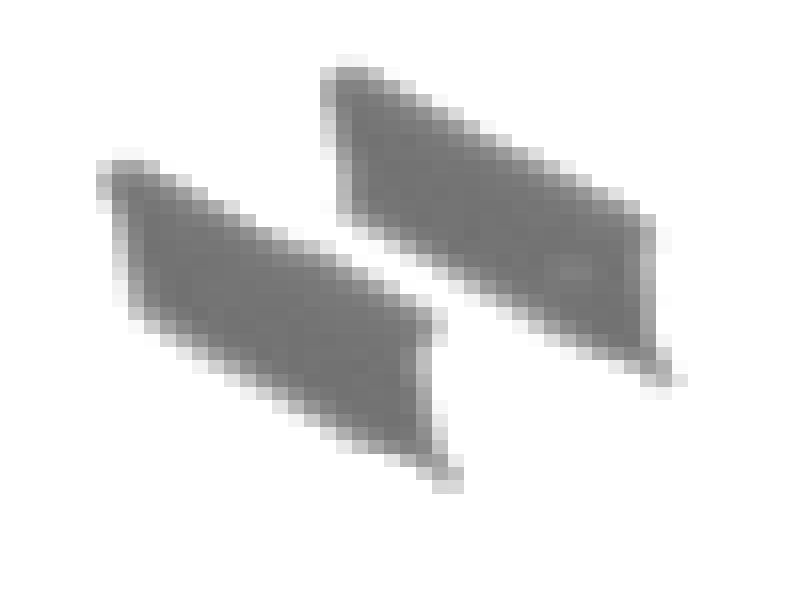

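```bash
python3 - <<'E'
from m import *
D=np.median([imaging.camera('side')[1] for i in range(9)],0); np.save('pics/D.npy',D)
W=world('side',D)
th=np.radians(9.6); ux=np.array([np.cos(th),np.sin(th),0]); uy=np.array([-np.sin(th),np.cos(th),0])
for nm,C in (('near',[0.4938,.3407,0]),('far',[.5572,.3502,0])):
    C=np.array(C)-ux*0.005; print(nm)
    # pixels in face
    for v in range(125,158):
        row=[]
        for u in range(203,242):
            q=W[v,u]-C; x,y,z=q@ux,q@uy,q[2]
            row.append('%4d'%round(x*1e3*1) if abs(x)<.012 and abs(y)<.056 and .022<z<.066 else '   .')
        if any(t!='   .' for t in row): print(v,''.join(row))
E
```

```text
near
135    .   .   0   0   .   .   .   .   .   .   .   .   .   .   .   .   .   .   .   .   .   .   .   .   .   .   .   .   .   .   .   .   .   .   .   .   .   .   .
136    .   .   0   0  -1   .   .   .   .   .   .   .   .   .   .   .   .   .   .   .   .   .   .   .   .   .   .   .   .   .   .   .   .   .   .   .   .   .   .
137    .   .  -1  -1  -1  -2  -1   .   .   .   .   .   .   .   .   .   .   .   .   .   .   .   .   .   .   .   .   .   .   .   .   .   .   .   .   .   .   .   .
138    .   .  -1  -1  -1   0  -1  -1   .   .   .   .   .   .   .   .   .   .   .   .   .   .   .   .   .   .   .   .   .   .   .   .   .   .   .   .   .   .   .
139    .   .  -1   0   0  -1  -2   0  -1   .   .   .   .   .   .   .   .   .   .   .   .   .   .   .   .   .   .   .   .   .   .   .   .   .   .   .   .   .   .
140    .   .   .   0  -1  -1  -1  -1  -1  -1  -1   .   .   .   .   .   .   .   .   .   .   .   .   .   .   .   .   .   .   .   .   .   .   .   .   .   .   .   .
141    .   .   .  -1  -1   0  -1  -1   0  -1   0  -1   0   .   .   .   .   .   .   .   .   .   .   .   .   .   .   .   .   .   . 
[... 5292 characters left out ...]
   .  -9  -7  -3  -1  -1  -1   0   0   3   7   .   .   .
145    .   .   .   .   .   .   .   .   .   .   .   .   .   .   .   .   .   .   .   .   .   .   .   .   .   .   . -10  -8  -5  -1  -2  -1  -1   1   6   .   .   .
146    .   .   .   .   .   .   .   .   .   .   .   .   .   .   .   .   .   .   .   .   .   .   .   .   .   .   .   .   .  -9  -7  -5  -2  -1   1   6  10   .   .
147    .   .   .   .   .   .   .   .   .   .   .   .   .   .   .   .   .   .   .   .   .   .   .   .   .   .   .   .   .   . -11  -7  -6  -1   1   .   .   .   .
148    .   .   .   .   .   .   .   .   .   .   .   .   .   .   .   .   .   .   .   .   .   .   .   .   .   .   .   .   .   .   . -11  -8  -6   .   .   .   .   .
```

The far plate is the punched one. Its side-view depth steps in at (220,134) and (234,142), exactly where the holes should project, and the near plate shows no such steps. Next I'll measure the board, lever and posts.

```bash
cat >> m.py <<'E'
def marks(n,p,box):
    x,y,w,h=box; g=p.astype(int); m=((g.min(2)>130)&(g.max(2)-g.min(2)<35)).astype(np.uint8)
    M=np.zeros_like(m); M[y:y+h,x:x+w]=m[y:y+h,x:x+w]
    k,l,s,ce=cv2.connectedComponentsWithStats(M)
    return [ (ce[i],s[i,4]) for i in range(1,k) if s[i,4]>6]
E
python3 - <<'E'
from m import *
np.set_printoptions(linewidth=250,threshold=99999)
z=np.load('pics/top0.npz')
for c,a in marks('side',np.load('pics/a2.npz')['a'],(255,175,120,90)): print('side',c.round(1),a,ray('side',*c,.005).round(4))
seat=np.array([.5514,-.1006,0]); th=np.radians(14.5); ux=np.array([np.cos(th),np.sin(th),0]); uy=np.array([-np.sin(th),np.cos(th),0])
D=np.median([imaging.camera('top')[1] for i in range(5)],0)
for n,D in (('top',D),('side',np.load('pics/D.npy'))):
    W=world(n,D); q=W-seat; B=np.stack([q@ux,q@uy,W[...,2]],-1).reshape(-1,3)*1e3
    print(n,'cells of 10mm, max z; rows y (100..-190), cols x (-80..115)')
    for y in range(100,-200,-10):
        row=[]
        for x in range(-80,120,10):
            s=B[(abs(B[:,0]-x)<5)&(abs(B[:,1]-y)<5)&(B[:,2]<200)]
            row.append('%4d'%round(s[:,2].max()) if len(s) else '   .')
        print('%5d'%y,''.join(row))
E
```

```text
side [296.3 185. ] 13 [0.6301 0.0169 0.005 ]
side [303.6 214.8] 1434 [ 0.5656 -0.1077  0.005 ]
side [263.1 213.6] 17 [ 0.4625 -0.026   0.005 ]
side [363.6 223.4] 19 [ 0.6968 -0.2485  0.005 ]
side [332.2 257.9] 21 [ 0.5298 -0.2914  0.005 ]
top cells of 10mm, max z; rows y (100..-190), cols x (-80..115)
  100    2   7   6   6   7   7  10   5   5   6   5   6   5   6   6   6   6   8   7   8
   90    2   6   8   7   7   7   8   7   8   7   7   9   8   8   7   8   9   8   9   8
   80    2   8   8   7   8   9   9   9  10   9   9   8   9  10  10   8   8   8   8   7
   70    2   7   7   7   9   9   9   8  10   9   9  10   8  10   9   9   7   7   8   8
   60    2   7   8   7   8  10  10   9   9   9   9   9   9  11   9   9   7   7   8  10
   50    2   7   7   7  10  13  16  17  16  16  17  16  14   9  10  10   7   8   8   7
   40    1   7   6   8   8  14  17  17  47  52  54  50  46  15   9   9   7   9   7   7
   30    2   7   7   7   9  12  17  17  18  16  16  18  15  13  10   8   7   7   9   8
   20    2   7   7   7   9  16  18  18  18  17  18  16  14  10   9   9   8   8   7   7
   10    3   6
[... 3787 characters left out ...]
   6
 -120    5   5   5   6   6   6   6  29  29   .   5   5   6   5   6   6   6   5   5   5
 -130    5   6   5   5   6   6   6  28  29   .   5   6   6   5   6   6   6   6   6   6
 -140    5   6   7   6   5   6   5  29  29   .   .   6   6   6   6   7   5   6   6   6
 -150    5   6   6   5   6   6  35  36  36  36   6   6   5   6   5   5   6   7   7   5
 -160    5   5   5   6   6   6   6  32  35  35   6   5   6   6   6   6   6   5   5   5
 -170    5   6   6   5   5   6   6   6   6   6   5   6   6   5   5   6   6   5   6   5
 -180    8   6   6   6   6   5   6   6   6   7   6   7   5   6   6   5   5   5   6   6
 -190    5   5   4   5   5   6   4   4   4   4   6   5   5   3   6   6   6   6   6   6
```

Call:
move_arm:
  series:
    - [-0.639,-0.62,0.05,0.913]
    - [-0.639,-0.62,0.05,0.913]
    - [-0.639,-0.62,0.05,0.913]
    - [-0.639,-0.62,0.05,0.913]
    - [-0.639,-0.62,0.05,0.913]
    - [-0.639,-0.62,0.05,0.913]
    - [-0.639,-0.62,0.05,0.913]
    - [-0.639,-0.62,0.05,0.913]
    - [-0.639,-0.62,0.05,0.913]
    - [-0.639,-0.62,0.05,0.913]
    - [-0.639,-0.62,0.05,0.913]
    - [-0.639,-0.62,0.05,0.913]
    - [-0.639,-0.62,0.05,0.913]
    - [-0.639,-0.62,0.05,0.913]
    - [-0.639,-0.62,0.05,0.913]
    - [-0.639,-0.62,0.05,0.913]
    - [-0.639,-0.62,0.05,0.913]
    - [-0.639,-0.62,0.05,0.913]
    - [-0.639,-0.62,0.05,0.913]
    - [-0.639,-0.62,0.05,0.913]
  claw: 0
  newtons: 15

```text
time: 3.6
ee_pos: [0.5887, -0.2486, 0.172]
eef_rot: [0.613, 0.79, -0.0, -0.0]
ft_force: [-0.1, 1.1, -0.8]
width: 0.0434
```

```bash
cat >> m.py <<'E'
from scipy.spatial.transform import Rotation as Ro
def tool(target=None,jaw=None):
    s=read_state(); R=Ro.from_quat(s['eef_rot']).as_matrix(); p=np.array(s['ee_pos'])
    a=np.degrees(np.arctan2(R[1,1],R[0,1])); 
    print('t',round(float(s['time']),2),'p',p.round(4),'jawdeg',a.round(2),'tilt',R[:,2].round(3),'F',np.round(s['ft_force'],1),'w',round(float(s['width']),4))
    if target is not None:
        print('shift',(R.T@(np.array(target)-p)).round(4), 'roll',None if jaw is None else np.round(np.radians((a-jaw+90)%180-90),4))
E
python3 - <<'E'
from m import *
shot('top','top1'); shot('side','side1')
tool([.5884,-.2479,.014],14.4)
E
```

```text
t 3.7 p [ 0.5892 -0.2464  0.1725] jawdeg 14.51 tilt [ 0.     0.001 -1.   ] F [-0.7 -0.7 -0.1] w 0.0435
shift [-0.0014 -0.0012  0.1585] roll 0.0019
```

View pics/top1.png

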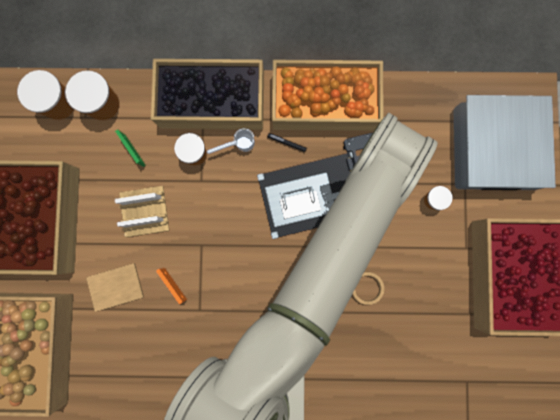

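View pics/side1.png

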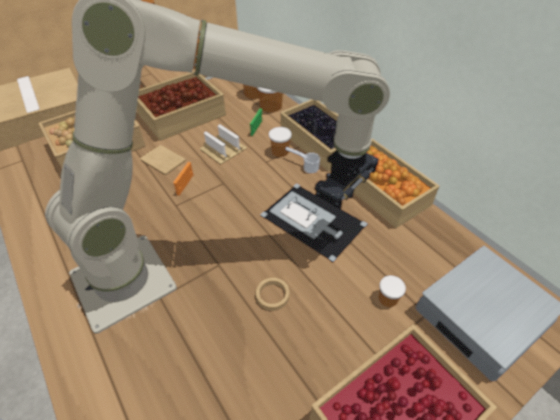

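Call:
move_arm:
  series:
    - [-0.001,-0.001,0.04,0]
    - [-0.001,-0.001,0.08,0]
    - [-0.001,-0.001,0.11,0]
    - [-0.001,-0.001,0.135,0]
    - [-0.001,-0.001,0.15,0]
    - [-0.001,-0.001,0.158,0]
    - [-0.001,-0.001,0.158,0]
    - [-0.001,-0.001,0.158,0]

```text
time: 4.5
ee_pos: [0.5891, -0.2489, 0.0158]
eef_rot: [0.612, 0.79, 0.0, 0.001]
ft_force: [0.8, -0.3, 0.5]
width: 0.0434
```

Call:
move_arm:
  series:
    - [0,0,0,0]
    - [0,0,0,0]
    - [0,0,0,0]
    - [0,0,0,0]
    - [0,0,0,0]
  claw: -1
  newtons: 15

```text
time: 5.0
ee_pos: [0.5877, -0.2493, 0.0149]
eef_rot: [0.613, 0.79, -0.0, -0.0]
ft_force: [-4.5, 0.8, 5.4]
width: 0.0259
```

Call:
move_arm:
  series:
    - [0.001,0,-0.006,0]
    - [0.0015,0,-0.011,0]
    - [0.003,0,-0.0165,0]
    - [0.0045,0,-0.022,0]
    - [0.007,0,-0.027,0]
    - [0.009,0,-0.032,0]
    - [0.012,0,-0.037,0]
    - [0.015,0,-0.0415,0]
    - [0.019,0,-0.046,0]
    - [0.023,0,-0.05,0]
    - [0.027,0,-0.0535,0]
    - [0.0315,0,-0.057,0]
    - [0.036,0,-0.06,0]
    - [0.0405,0,-0.0625,0]
    - [0.0405,0,-0.0625,0]
    - [0.0405,0,-0.0625,0]

```text
time: 6.6
ee_pos: [0.5776, -0.2099, 0.0779]
eef_rot: [0.613, 0.79, -0.0, -0.0]
ft_force: [-6.6, -3.3, 3.5]
width: 0.0258
```

Call:
move_arm:
  series:
    - [0,0,0,0]
    - [0,0,0,0]
    - [0,0,0,0]
    - [0,0,0,0]
  claw: -0.05

```text
time: 7.0
ee_pos: [0.5787, -0.2091, 0.0772]
eef_rot: [0.612, 0.791, 0.0, 0.0]
ft_force: [0.3, -0.5, -0.4]
width: 0.0406
```

Call:
move_arm:
  series:
    - [0,0,-0.03,0]
    - [0,0,-0.07,0]
    - [0,0,-0.12,0]
    - [0,0,-0.12,0]

```text
time: 7.4
ee_pos: [0.5812, -0.2111, 0.2039]
eef_rot: [0.613, 0.79, 0.002, 0.005]
ft_force: [-0.6, -0.8, -0.1]
width: 0.0412
```

```bash
python3 - <<'E'
from m import *
p,d=shot('side','side2'); cv2.imwrite('pics/side2z.png',cv2.resize(p[150:270,240:390,::-1],(750,600),interpolation=cv2.INTER_CUBIC))
tool([.5579,.3508,.16],9.6)
E
```

```text
t 7.45 p [ 0.5801 -0.2103  0.2006] jawdeg 14.45 tilt [ 0.006 -0.001 -1.   ] F [-0.2 -0.4 -0.4] w 0.0414
shift [0.549  0.1182 0.04  ] roll 0.0846
```

View pics/side2z.png

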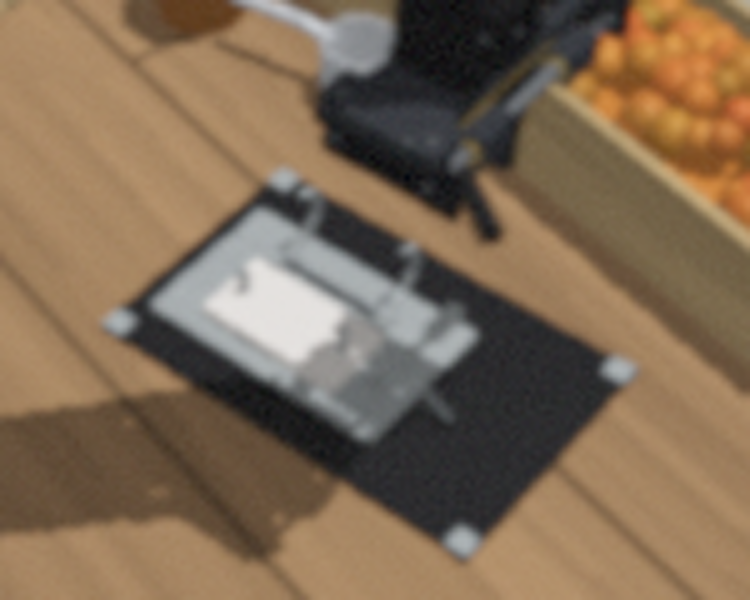

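Call:
move_arm:
  series:
    - [0.549,0.1182,0.04,0.085]
    - [0.549,0.1182,0.04,0.085]
    - [0.549,0.1182,0.04,0.085]
    - [0.549,0.1182,0.04,0.085]
    - [0.549,0.1182,0.04,0.085]
    - [0.549,0.1182,0.04,0.085]
    - [0.549,0.1182,0.04,0.085]
    - [0.549,0.1182,0.04,0.085]
    - [0.549,0.1182,0.04,0.085]
    - [0.549,0.1182,0.04,0.085]
    - [0.549,0.1182,0.04,0.085]
    - [0.549,0.1182,0.04,0.085]
    - [0.549,0.1182,0.04,0.085]
    - [0.549,0.1182,0.04,0.085]
    - [0.549,0.1182,0.04,0.085]
    - [0.549,0.1182,0.04,0.085]

```text
time: 9.05
ee_pos: [0.5565, 0.3498, 0.1574]
eef_rot: [0.647, 0.763, 0.0, 0.0]
ft_force: [-0.0, -0.1, -0.2]
width: 0.0414
```

```bash
python3 - <<'E'
from m import *
p,d=shot('side','side3'); cv2.imwrite('pics/side3z.png',cv2.resize(p[60:180,170:320,::-1],(750,600),interpolation=cv2.INTER_CUBIC))
tool([.5577,.3508,.036],9.6)
E
```

```text
t 9.1 p [0.5564 0.3502 0.1574] jawdeg 9.45 tilt [ 0.  0. -1.] F [ 0.5  0.1 -0. ] w 0.0412
shift [0.0004 0.0014 0.1214] roll -0.0026
```

View pics/side3z.png

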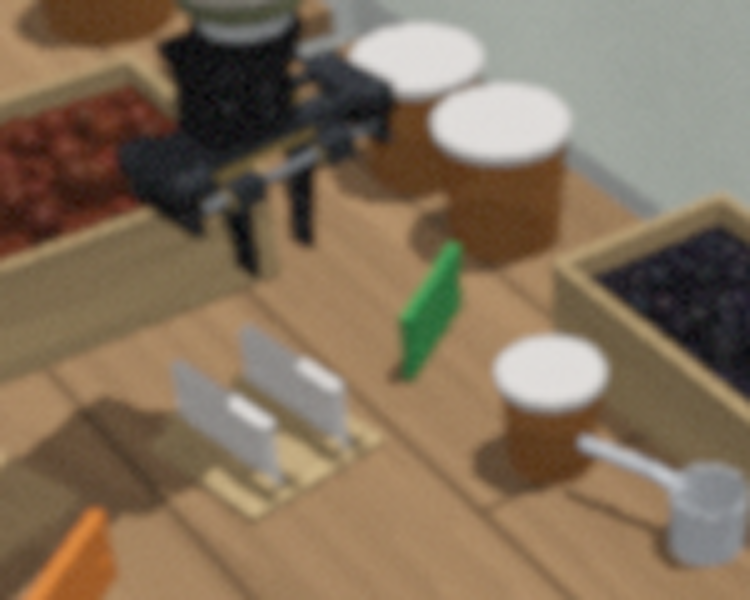

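Call:
move_arm:
  series:
    - [0,0.001,0.04,0]
    - [0,0.001,0.07,0]
    - [0,0.001,0.095,0]
    - [0,0.001,0.11,0]
    - [0,0.001,0.121,0]
    - [0,0.001,0.121,0]
    - [0,0.001,0.121,0]

```text
time: 9.8
ee_pos: [0.5575, 0.3519, 0.0371]
eef_rot: [0.646, 0.764, 0.001, 0.0]
ft_force: [-0.0, -0.6, 0.5]
width: 0.0414
```

Call:
move_arm:
  series:
    - [0,0,0,0]
    - [0,0,0,0]
    - [0,0,0,0]
    - [0,0,0,0]
    - [0,0,0,0]
    - [0,0,0,0]
  claw: -1
  newtons: 15

```text
time: 10.4
ee_pos: [0.5568, 0.3517, 0.0361]
eef_rot: [0.646, 0.764, 0.0, -0.0]
ft_force: [-0.1, 1.1, 0.3]
width: 0.0098
```

Call:
move_arm:
  series:
    - [0,0,-0.01,0]
    - [0,0,-0.03,0]
    - [0,0,-0.06,0]
    - [0,0,-0.09,0]
    - [0,0,-0.1,0]
    - [0,0,-0.1,0]

```text
time: 11.0
ee_pos: [0.5576, 0.3522, 0.1381]
eef_rot: [0.646, 0.764, 0.002, 0.0]
ft_force: [-0.6, -0.2, -0.7]
width: 0.0098
```

```bash
python3 - <<'E'
from m import *
p,d=shot('side','side4'); cv2.imwrite('pics/side4z.png',cv2.resize(p[60:180,170:320,::-1],(750,600),interpolation=cv2.INTER_CUBIC))
tool([.545,.155,.036],14.4)
E
```

```text
t 11.05 p [0.5568 0.3518 0.1362] jawdeg 9.58 tilt [ 0.     0.001 -1.   ] F [ 0.2  1.  -0.5] w 0.0097
shift [-0.1922 -0.0444  0.1001] roll -0.0842
```

View pics/side4z.png

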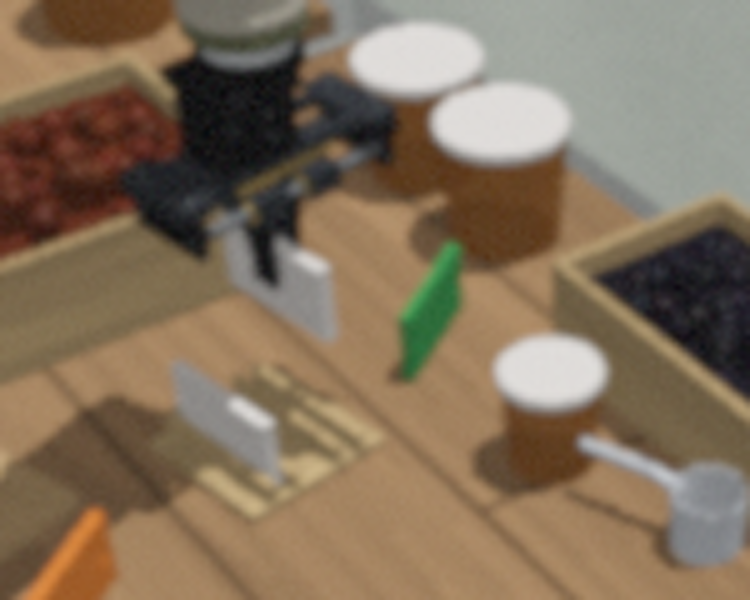

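Call:
move_arm:
  series:
    - [-0.02,-0.004,0,-0.01]
    - [-0.05,-0.012,0,-0.02]
    - [-0.085,-0.02,0,-0.04]
    - [-0.12,-0.028,0,-0.06]
    - [-0.155,-0.036,0,-0.07]
    - [-0.18,-0.041,0,-0.084]
    - [-0.192,-0.044,0,-0.084]
    - [-0.192,-0.044,0.02,-0.084]
    - [-0.192,-0.044,0.05,-0.084]
    - [-0.192,-0.044,0.075,-0.084]
    - [-0.192,-0.044,0.092,-0.084]
    - [-0.192,-0.044,0.1,-0.084]
    - [-0.192,-0.044,0.105,-0.084]
    - [-0.192,-0.044,0.105,-0.084]

```text
time: 12.45
ee_pos: [0.5451, 0.1553, 0.0307]
eef_rot: [0.613, 0.79, -0.0, -0.0]
ft_force: [-1.5, -0.7, -0.1]
width: 0.0101
```

```bash
python3 - <<'E'
from m import *
p,d=shot('side','side5'); cv2.imwrite('pics/side5z.png',cv2.resize(p[60:240,150:375,::-1],(750,600),interpolation=cv2.INTER_CUBIC))
tool([.545,.155,.029],14.4)
E
```

```text
t 12.5 p [0.5455 0.1554 0.0313] jawdeg 14.39 tilt [ 0.  0. -1.] F [-0.2 -0.3  0.2] w 0.01
shift [-0.0002 -0.0006  0.0023] roll -0.0001
```

View pics/side5z.png

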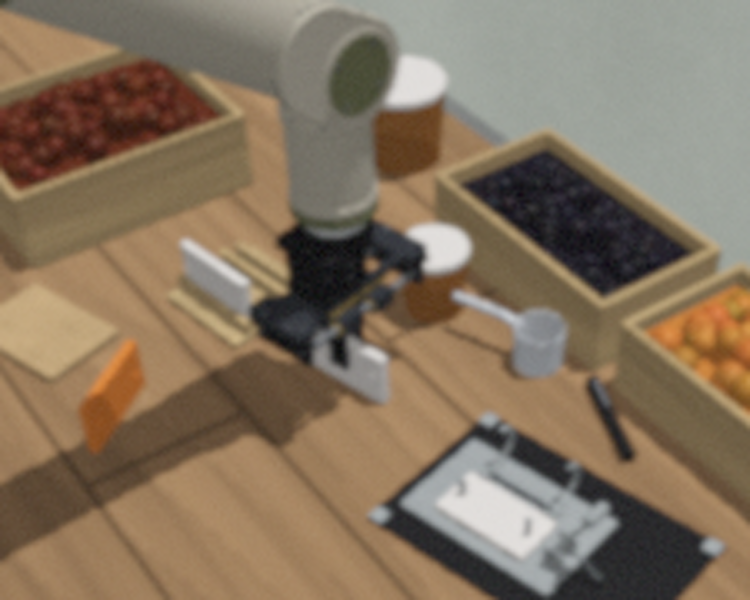

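Call:
move_arm:
  series:
    - [0,0,0.001,0]
    - [0,0,0.002,0]
    - [0,0,0.0025,0]
    - [0,0,0.0025,0]

```text
time: 12.9
ee_pos: [0.5454, 0.1551, 0.0287]
eef_rot: [0.613, 0.79, 0.0, 0.0]
ft_force: [1.0, 1.4, -0.3]
width: 0.0098
```

Call:
move_arm:
  series:
    - [0,0,0,0]
    - [0,0,0,0]
    - [0,0,0,0]
    - [0,0,0,0]
    - [0,0,0,0]
    - [0,0,0,0]
  claw: 1

```text
time: 13.5
ee_pos: [0.5454, 0.1551, 0.0285]
eef_rot: [0.613, 0.79, 0.0, 0.0]
ft_force: [-0.1, 0.1, -0.4]
width: 0.0499
```

Call:
move_arm:
  series:
    - [0,0,-0.008,0]
    - [0,0,-0.017,0]
    - [0,-0.015,-0.017,0]
    - [0,-0.03,-0.017,0]
    - [0,-0.035,-0.017,0]
    - [0,-0.038,-0.017,0]
    - [0,-0.041,-0.017,0]
    - [0,-0.044,-0.017,0]
    - [0,-0.047,-0.017,0]
    - [0,-0.05,-0.017,0]
    - [0,-0.053,-0.017,0]
    - [0,-0.056,-0.017,0]
    - [0,-0.056,-0.017,0]
    - [0,-0.056,-0.017,0]

```text
time: 14.9
ee_pos: [0.4911, 0.1412, 0.0456]
eef_rot: [0.613, 0.79, 0.0, -0.0]
ft_force: [0.9, 1.4, 0.8]
width: 0.0865
```

```bash
python3 - <<'E'
from m import *
p,d=shot('side','side6'); cv2.imwrite('pics/side6z.png',cv2.resize(p[60:240,150:375,::-1],(750,600),interpolation=cv2.INTER_CUBIC))
tool()
E
```

```text
t 14.95 p [0.4912 0.1412 0.0456] jawdeg 14.38 tilt [ 0.  0. -1.] F [0.2 0.3 0.3] w 0.087
```

View pics/side6z.png

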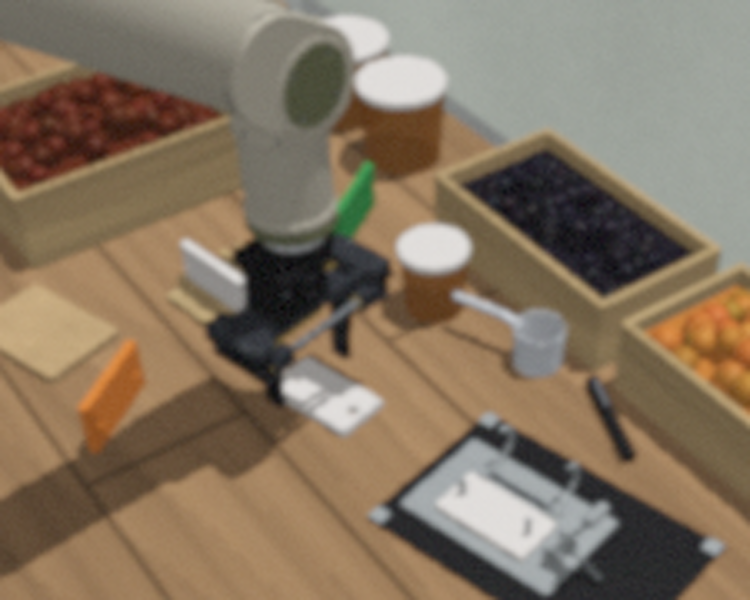

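Call:
move_arm:
  series:
    - [0,0,-0.05,0]
    - [0,0,-0.1,0]
    - [0.05,0,-0.1,0]
    - [0.1,0,-0.1,0]
    - [0.15,0,-0.1,0]
    - [0.2,0,-0.1,0]
    - [0.22,0,-0.1,0]
    - [0.22,0,-0.1,0]

```text
time: 15.75
ee_pos: [0.4347, 0.3576, 0.1451]
eef_rot: [0.611, 0.792, -0.0, -0.0]
ft_force: [1.0, -0.5, -1.2]
width: 0.0871
```

```bash
python3 - <<'E'
from m import *
for n,bx in (('top',(170,160,160,120)),('side',(220,140,160,120))):
    p,d=shot(n,n+'7'); x,y,w,h=bx; cv2.imwrite(f'pics/{n}7z.png',cv2.resize(p[y:y+h,x:x+w,::-1],(800,600),interpolation=cv2.INTER_CUBIC))
tool()
E
```

```text
t 15.85 p [0.4369 0.3534 0.1453] jawdeg 14.37 tilt [ 0.    -0.001 -1.   ] F [ 0.6  0.2 -0.1] w 0.087
```

View pics/top7z.png

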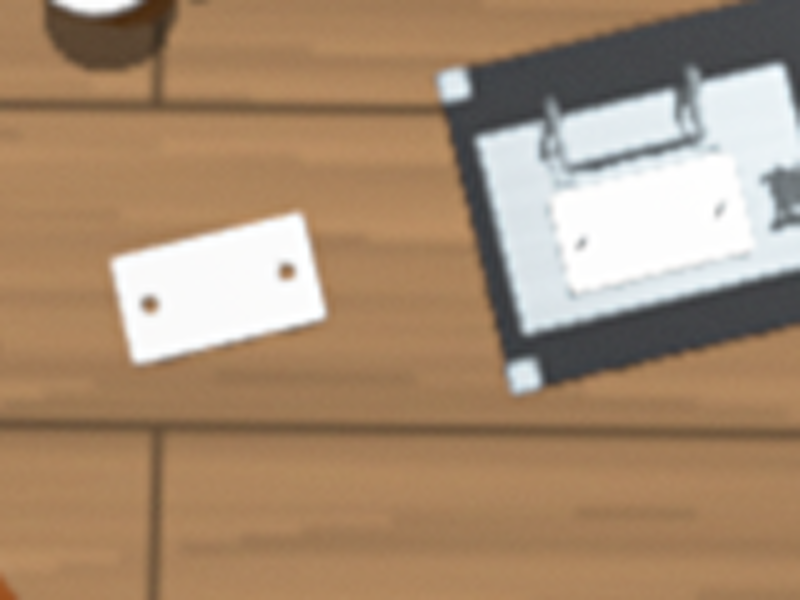

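View pics/side7z.png

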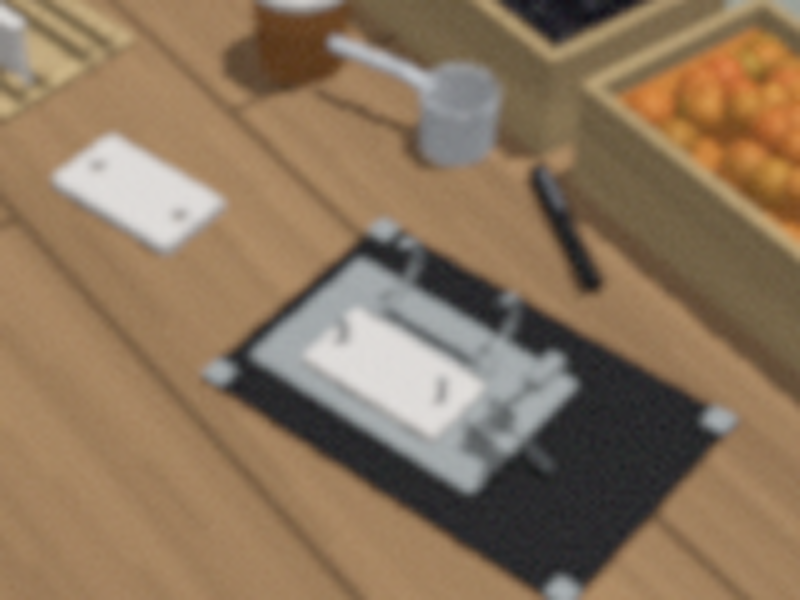

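```bash
python3 - <<'E'
from m import *
def quad(n,p,box,z,th):
    x,y,w,h=box; c=p[y:y+h,x:x+w].astype(int); m=(c.min(2)>th).astype(np.uint8)
    k,l,s,ce=cv2.connectedComponentsWithStats(m); i=1+np.argmax(s[1:,4])
    mm=cv2.morphologyEx((l==i).astype(np.uint8),cv2.MORPH_CLOSE,np.ones((5,5)))
    cs=cv2.findContours(mm,0,2)[0]; ct=max(cs,key=cv2.contourArea)
    P=np.array([ray(n,u+x,v+y,z)[:2] for u,v in ct[:,0]]).astype(np.float32)
    ys,xs=np.where(mm>0); C=np.mean([ray(n,u+x,v+y,z) for u,v in zip(xs,ys)],0)
    rr=cv2.minAreaRect(P*1000); print(n,z,'cent',C.round(4),'rect',np.round(rr[0],1),np.round(rr[1],1),round(rr[2],1)); return C
top=np.load('pics/top7.npz')['p']; side=np.load('pics/side7.npz')['p']
for th in (215,235): 
    a=quad('top',top,(185,195,55,45),.010,th); b=quad('top',top,(275,185,50,40),.015,th); print('rel',(b-a).round(4))
for th in (190,200): 
    a=quad('side',side,(228,162,45,35),.010,th); b=quad('side',side,(276,198,45,35),.015,th); print('rel',(b-a).round(4))
for n,p,bx in (('top',top,(150,150,230,100)),('side',side,(250,170,130,95))):
    for c,ar in marks(n,p,bx): 
        if ar<60: print(n,c.round(1),ar,ray(n,*c,.005).round(4))
# hole positions in top plate: dark spots
c=top[195:240,185:240].astype(int).min(2); 
np.set_printoptions(linewidth=200,threshold=9999)
W=world('top',np.load('pics/top7.npz')['d'])
m=(c<215).astype(np.uint8); k,l,s,ce=cv2.connectedComponentsWithStats(m)
for i in range(1,k):
    if s[i,4]<25:
        ys,xs=np.where(l==i); w=235-c[ys,xs]; q=[(xs*w).sum()/w.sum()+185,(ys*w).sum()/w.sum()+195]; print('hole',np.round(q,2),ray('top',*q,.010).round(4),s[i,4])
E
```

```text
top 0.01 cent [0.5123 0.1457 0.01  ] rect [512.  145.8] [ 60.4 110.6] 14.8
top 0.015 cent [ 0.5503 -0.0988  0.015 ] rect [551.2 -99.1] [111.2 139.4] 0.7
rel [ 0.0381 -0.2444  0.005 ]Traceback (most recent call last):
  File "<stdin>", line 12, in <module>
  File "<stdin>", line 8, in quad
  File "h.py", line 12, in ray
    K,R,t=cal(n); D=R.T@np.array([(u-K[0,2])/K[0,0],(v-K[1,2])/K[1,1],1]); C=-R.T@t
          ~~~^^^
  File "h.py", line 6, in cal
    c=imaging.get_calibration(n); return np.array(c['camera_matrix']),np.array(c['R']),np.array(c['t']).ravel()
ValueError: time passes only in moves, steps and waits
```

```bash
sed -i 's/^def cal(n):/import functools\n@functools.lru_cache(None)\ndef cal(n):/' h.py
cat > q.py <<'E'
from m import *
def quad(n,p,box,z,th):
    x,y,w,h=box; c=p[y:y+h,x:x+w].astype(int); m=(c.min(2)>th).astype(np.uint8)
    k,l,s,ce=cv2.connectedComponentsWithStats(m); i=1+np.argmax(s[1:,4])
    mm=cv2.morphologyEx((l==i).astype(np.uint8),cv2.MORPH_CLOSE,np.ones((5,5)))
    ct=max(cv2.findContours(mm,0,2)[0],key=cv2.contourArea)
    P=np.array([ray(n,u+x,v+y,z)[:2] for u,v in ct[:,0]]).astype(np.float32)
    ys,xs=np.where(mm>0); Q=np.array([ray(n,u+x,v+y,z) for u,v in zip(xs,ys)]); C=Q.mean(0)
    e,V=np.linalg.eigh(np.cov(Q[:,:2].T)); ang=np.degrees(np.arctan2(V[1,1],V[0,1]))%180-90
    rr=cv2.minAreaRect(P*1000); print(n,z,th,'cent',C.round(4),'ang',ang.round(1),'size',(np.sqrt(12*e)*1e3).round(1),'rectC',np.round(rr[0],1),np.round(rr[1],1),round(rr[2],1)); return C
E
python3 - <<'E'
from q import *
top=np.load('pics/top7.npz')['p']; side=np.load('pics/side7.npz')['p']
np.set_printoptions(linewidth=200)
print(top[190:224:3,275:326:3].min(2)); 
for th in (200,225): quad('top',top,(185,195,55,45),.010,th)
for th in (240,246,250): quad('top',top,(275,185,50,40),.015,th)
for th in (170,190): quad('side',side,(228,162,45,35),.010,th)
for th in (195,205): quad('side',side,(276,198,45,35),.015,th)
for n,p,bx in (('top',top,(250,150,130,100)),('side',side,(255,175,130,90))):
    M=[]
    for c,ar in marks(n,p,bx): 
        if ar<60: X=ray(n,*c,.005); print(n,c.round(1),ar,X.round(4))
E
```

```text
[[225 125 146 228 226 214 180 125 110 143 199 220 217 230 232 235 236]
 [222 218 200 136 109 140 200 226 233 237 248 254 254 254 233 233 229]
 [219 222 188 192 231 241 249 254 254 253 253 253 253 254 250 232 157]
 [223 223 248 254 253 253 253 253 253 253 253 253 254 249 252 227 221]
 [218 216 254 253 253 253 253 253 253 253 253 253 254 219 254 228 232]
 [219 220 231 253 253 253 253 253 253 253 253 253 253 254 254 232 207]
 [221 220 225 251 228 253 253 253 253 253 253 253 253 253 254 248 228]
 [219 220 211 254 254 253 253 253 253 253 254 254 245 238 208 224 227]
 [219 220 218 254 253 253 254 254 240 226 208 223 227 230 231 231 192]
 [223 221 223 230 241 221 200 219 225 228 229 226 192 133  89  63  65]
 [222 219 219 214 220 223 224 218 183 122  81  60  63  66  66  67  67]
 [212 219 217 206 178 108  76  60  61  66  66  66  66  66  66  66  66]]
top 0.01 200 cent [0.5122 0.1459 0.01  ] ang 14.5 size [ 61.1 111.1] rectC [512.3 146.1] [ 61.1 111.4] 14.8
top 0.01 225 cent [0.5123 0.1457 0.01  ] ang 14.4 size [ 60.1 109.4] rectC [512.3 145.8] [ 59.7 109.5] 14.8
top 0.015 240 cent [ 0.5529 -0.
[... 520 characters left out ...]
] 14.5
side 0.015 195 cent [ 0.5495 -0.1019  0.015 ] ang 14.8 size [ 54.5 105.6] rectC [ 549.5 -100.2] [ 54.6 106.7] 14.1
side 0.015 205 cent [ 0.5497 -0.1029  0.015 ] ang 15.0 size [ 51.5 100.3] rectC [ 549.5 -100.4] [ 50.7 101.6] 14.4
top [352.  154.2] 45 [ 0.6998 -0.2492  0.005 ]
top [260.2 176.4] 40 [0.632  0.0144 0.005 ]
top [341.8 191.5] 36 [ 0.591 -0.22   0.005]
top [329.  201.3] 7 [ 0.5623 -0.1835  0.005 ]
top [367.  212.1] 42 [ 0.5327 -0.2921  0.005 ]
top [274.1 234.9] 41 [ 0.4642 -0.0281  0.005 ]
side [296.3 185. ] 13 [0.6301 0.0169 0.005 ]
side [263.1 213.6] 17 [ 0.4625 -0.026   0.005 ]
side [363.6 223.4] 19 [ 0.6968 -0.2485  0.005 ]
side [332.3 258. ] 22 [ 0.5298 -0.2918  0.005 ]
```

```bash
python3 - <<'E'
from m import *
tool([.511,.1455,.06],14.4)
E
```

```text
t 15.85 p [0.4369 0.3534 0.1453] jawdeg 14.37 tilt [ 0.    -0.001 -1.   ] F [ 0.6  0.2 -0.1] w 0.087
shift [-0.2197  0.0202  0.0855] roll -0.0006
```

Call:
move_arm:
  series:
    - [-0.05,0.005,0,0]
    - [-0.1,0.01,0,0]
    - [-0.15,0.015,0,0]
    - [-0.19,0.02,0,0]
    - [-0.21,0.02,0.02,0]
    - [-0.22,0.02,0.06,0]
    - [-0.22,0.02,0.1,0]
    - [-0.22,0.02,0.1,0]
    - [-0.22,0.02,0.1,0]

```text
time: 16.75
ee_pos: [0.5107, 0.1447, 0.0463]
eef_rot: [0.614, 0.789, -0.0, 0.0]
ft_force: [0.3, 0.1, -0.4]
width: 0.0874
```

```bash
python3 - <<'E'
from m import *
p,d=shot('side','side8'); cv2.imwrite('pics/side8z.png',cv2.resize(p[120:240,200:350,::-1],(750,600),interpolation=cv2.INTER_CUBIC))
tool([.511,.1455,.004],14.4)
E
```

```text
t 16.8 p [0.5115 0.1456 0.0473] jawdeg 14.31 tilt [ 0.002  0.001 -1.   ] F [-0.5 -0.4 -0.2] w 0.0865
shift [ 0.0001 -0.0006  0.0433] roll -0.0015
```

View pics/side8z.png

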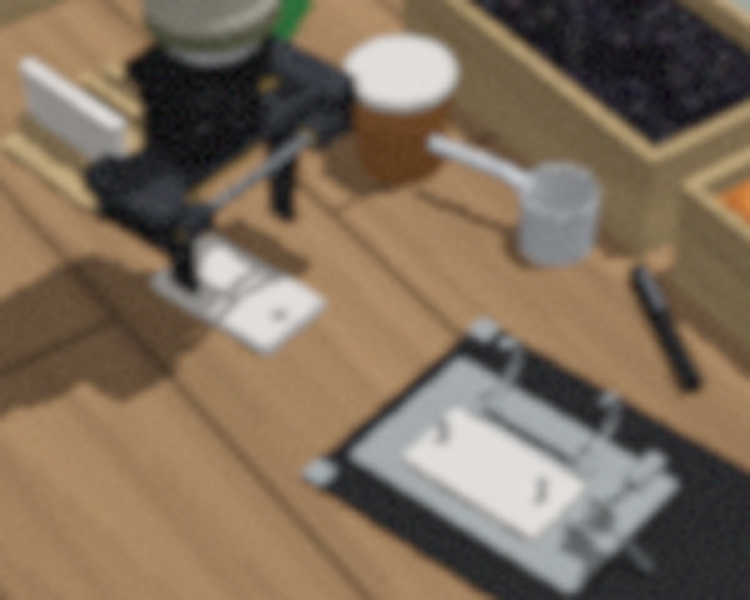

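Call:
move_arm:
  series:
    - [0,0,0.02,0]
    - [0,0,0.034,0]
    - [0,0,0.04,0]
    - [0,0,0.042,0]
    - [0,0,0.042,0]

```text
time: 17.3
ee_pos: [0.5107, 0.1462, 0.004]
eef_rot: [0.613, 0.79, 0.0, 0.0]
ft_force: [0.3, -1.0, 0.1]
width: 0.0869
```

Call:
move_arm:
  series:
    - [0,0,0,0]
    - [0,0,0,0]
    - [0,0,0,0]
    - [0,0,0,0]
    - [0,0,0,0]
    - [0,0,0,0]
  claw: -1
  newtons: 20

```text
time: 17.9
ee_pos: [0.5106, 0.1462, 0.0037]
eef_rot: [0.613, 0.79, 0.0, -0.0]
ft_force: [-1.3, 0.8, 2.2]
width: 0.0596
```

```bash
python3 - <<'E'
from m import *
tool()
E
```

```text
t 17.9 p [0.5106 0.1462 0.0037] jawdeg 14.38 tilt [ 0.  0. -1.] F [-1.3  0.8  2.2] w 0.0596
```

```bash
python3 - <<'E'
from m import *
tool([.5505,-.0998,.1],14.5)
E
```

```text
t 17.9 p [0.5106 0.1462 0.0037] jawdeg 14.38 tilt [ 0.  0. -1.] F [-1.3  0.8  2.2] w 0.0596
shift [-0.2482 -0.0224 -0.0964] roll -0.0021
```

Call:
move_arm:
  series:
    - [0,0,-0.01,0]
    - [0,0,-0.03,0]
    - [0,0,-0.06,0]
    - [0,0,-0.09,0]
    - [0,0,-0.097,0]
    - [0,0,-0.097,0]

```text
time: 18.5
ee_pos: [0.5111, 0.1464, 0.1019]
eef_rot: [0.613, 0.79, 0.001, 0.0]
ft_force: [0.3, 0.5, -0.8]
width: 0.0597
```

Call:
move_arm:
  series:
    - [-0.015,-0.0015,0,0]
    - [-0.045,-0.004,0,0]
    - [-0.08,-0.007,0,0]
    - [-0.115,-0.01,0,0]
    - [-0.15,-0.014,0,0]
    - [-0.185,-0.017,0,0]
    - [-0.22,-0.02,0,0]
    - [-0.24,-0.022,0,0]
    - [-0.248,-0.0225,0,0]
    - [-0.248,-0.0225,0,0]
    - [-0.248,-0.0225,0.02,0]
    - [-0.248,-0.0225,0.035,0]
    - [-0.248,-0.0225,0.035,0]
    - [-0.248,-0.0225,0.035,0]

```text
time: 19.9
ee_pos: [0.55, -0.0991, 0.0653]
eef_rot: [0.613, 0.79, -0.0, -0.0]
ft_force: [0.4, -0.6, -0.2]
width: 0.0595
```

```bash
python3 - <<'E'
from m import *
for n,bx in (('top',(240,150,160,120)),('side',(240,140,160,120))):
    p,d=shot(n,n+'9'); x,y,w,h=bx; cv2.imwrite(f'pics/{n}9z.png',cv2.resize(p[y:y+h,x:x+w,::-1],(800,600),interpolation=cv2.INTER_CUBIC))
tool([.5505,-.0998,.05],14.5)
E
```

```text
t 20.0 p [ 0.5507 -0.0994  0.0661] jawdeg 14.41 tilt [ 0.001  0.    -1.   ] F [0.7 0.6 0.1] w 0.0598
shift [-0.0003 -0.0003  0.0161] roll -0.0016
```

View pics/top9z.png

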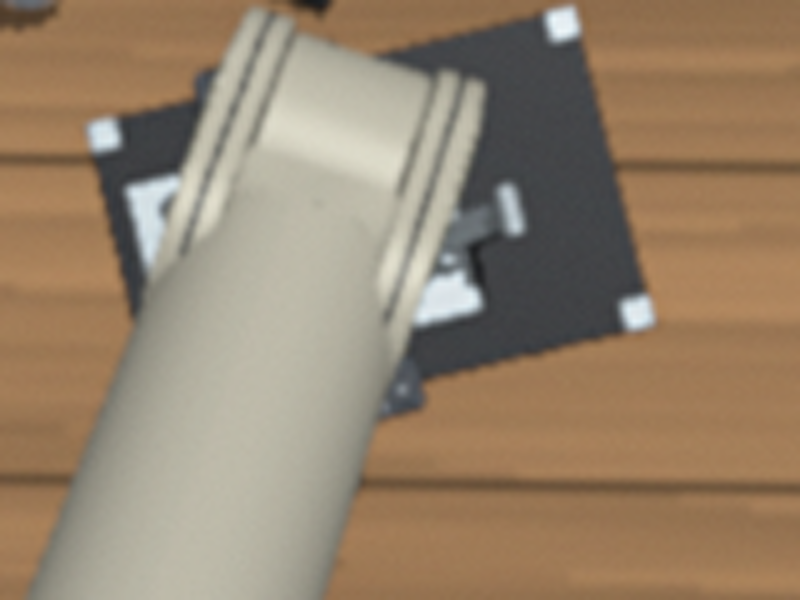

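View pics/side9z.png

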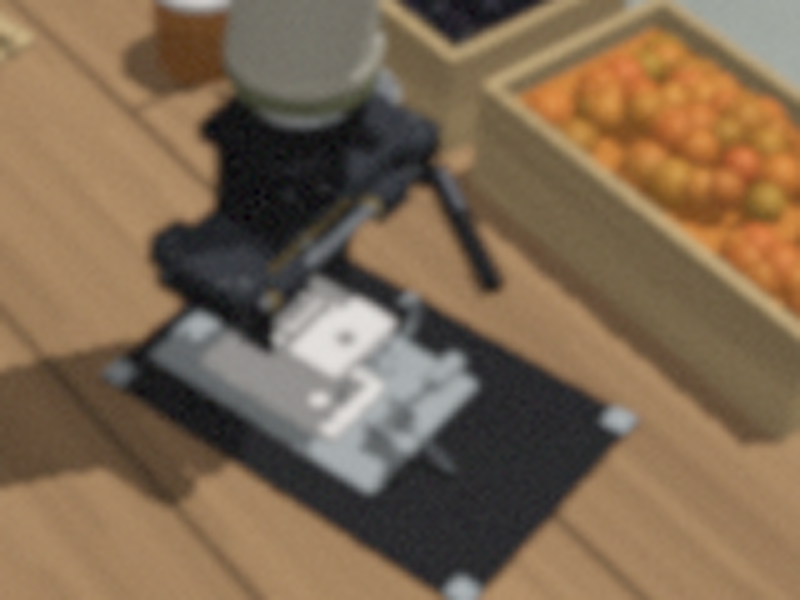

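```bash
python3 - <<'E'
from m import *
p=np.load('pics/side9.npz')['p']; c=p[203:212,303:316].astype(int).min(2); print(c)
m=(c<180).astype(np.uint8); k,l,s,ce=cv2.connectedComponentsWithStats(m); print(s.tolist())
w=np.clip(195-c[2:8,3:10],0,None); v,u=np.mgrid[205:211,306:313]; q=((u*w).sum()/w.sum(),(v*w).sum()/w.sum()); print(q)
print(ray('side',*q,.0724).round(4),ray('side',*q,.070).round(4))
th=np.radians(14.45); uy=np.array([-np.sin(th),np.cos(th)]); print(np.array([.5493,-.1000])-.04*uy)
E
```

```text
[[177 196 208 214 219 219 220 219 219 220 221 217 212]
 [197 212 217 219 219 218 219 218 220 220 219 219 218]
 [211 218 220 218 215 211 209 213 217 219 219 220 218]
 [218 218 218 214 201 189 183 195 211 217 219 217 211]
 [220 218 219 209 189 167 160 181 205 217 218 210 197]
 [220 220 218 214 196 178 173 189 207 215 209 197 175]
 [219 219 218 216 212 203 203 209 213 208 196 177 160]
 [220 220 220 220 218 217 215 215 207 192 174 159 145]
 [216 219 220 220 220 218 214 205 188 166 149 140 142]]
[[0, 0, 13, 9, 102], [0, 0, 1, 1, 1], [5, 4, 2, 2, 4], [9, 5, 4, 4, 10]]
(np.float64(308.7718120805369), np.float64(207.24161073825502))
[ 0.5592 -0.1387  0.0724] [ 0.5606 -0.137   0.07  ]
[ 0.5592814  -0.13873463]
```

Call:
move_arm:
  series:
    - [0,0,0.005,0]
    - [0,0,0.01,0]
    - [0,0,0.015,0]
    - [0,0,0.02,0]
    - [0,0,0.025,0]
    - [0,0,0.028,0]
    - [0,0,0.031,0]
    - [0,0,0.034,0]
    - [0,0,0.034,0]

```text
time: 20.9
ee_pos: [0.5501, -0.0997, 0.0312]
eef_rot: [0.613, 0.79, -0.0, -0.0]
ft_force: [-0.1, 0.4, 0.4]
width: 0.0594
```

```bash
python3 - <<'E'
from m import *
p,d=shot('side','side10'); cv2.imwrite('pics/side10z.png',cv2.resize(p[170:250,260:367,::-1],(800,600),interpolation=cv2.INTER_CUBIC))
tool([.5505,-.0998,.024],14.5)
E
```

```text
t 20.95 p [ 0.5502 -0.0997  0.0314] jawdeg 14.38 tilt [-0.  0. -1.] F [ 0.5  0.  -0.8] w 0.0596
shift [-0.0001  0.0003  0.0074] roll -0.0021
```

View pics/side10z.png

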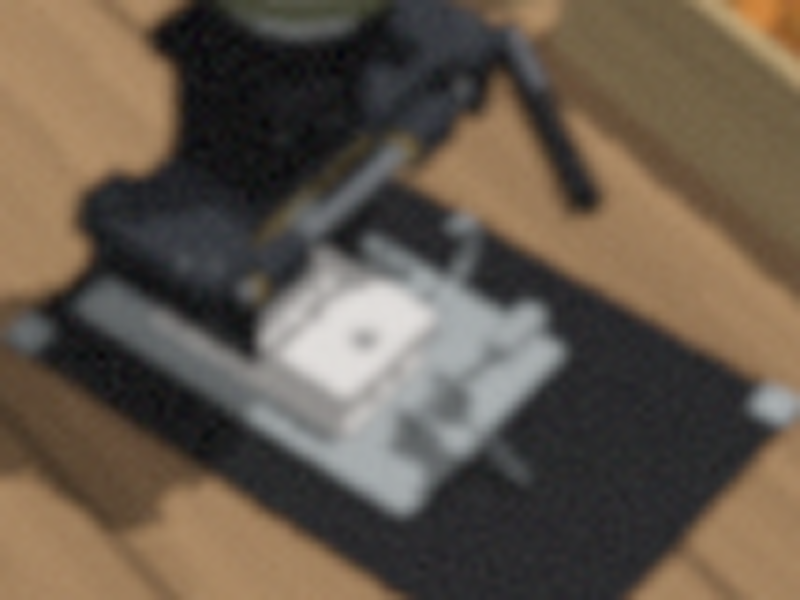

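Call:
move_arm:
  series:
    - [0,0,0.003,0]
    - [0,0,0.006,0]
    - [0,0,0.0085,0]
    - [0,0,0.01,0]
    - [0,0,0.01,0]

```text
time: 21.45
ee_pos: [0.5501, -0.0997, 0.0212]
eef_rot: [0.613, 0.79, -0.0, -0.0]
ft_force: [0.0, 0.0, -0.7]
width: 0.0599
```

Call:
move_arm:
  series:
    - [0,0,0,0]
    - [0,0,0,0]
    - [0,0,0,0]
    - [0,0,0,0]
    - [0,0,0,0]
  claw: 0.75

```text
time: 21.95
ee_pos: [0.5504, -0.0997, 0.0216]
eef_rot: [0.613, 0.79, 0.0, 0.0]
ft_force: [0.4, 0.1, 1.3]
width: 0.0756
```

Call:
move_arm:
  series:
    - [0,0,-0.01,0]
    - [0,0,-0.03,0]
    - [0,0,-0.07,0]
    - [0,0,-0.12,0]
    - [0,0,-0.16,0]
    - [-0.05,0,-0.16,0]
    - [-0.1,0,-0.16,0]
    - [-0.15,0,-0.16,0]
    - [-0.2,0,-0.16,0]
    - [-0.22,0,-0.16,0]
    - [-0.22,0,-0.16,0]

```text
time: 23.05
ee_pos: [0.6036, -0.3172, 0.1818]
eef_rot: [0.615, 0.788, -0.001, 0.0]
ft_force: [-0.2, -0.2, -0.5]
width: 0.0761
```

```bash
python3 - <<'E'
from q import *
np.set_printoptions(linewidth=200)
for n,bx in (('top',(240,150,160,120)),('side',(240,140,160,120))):
    p,d=shot(n,n+'11'); x,y,w,h=bx; cv2.imwrite(f'pics/{n}11z.png',cv2.resize(p[y:y+h,x:x+w,::-1],(800,600),interpolation=cv2.INTER_CUBIC))
tool([.578,-.209,.17],14.4)
E
```

```text
t 23.15 p [ 0.6048 -0.3129  0.1818] jawdeg 14.34 tilt [-0.  0. -1.] F [ 1.   0.7 -1.1] w 0.076
shift [ 0.1073 -0.0002  0.0118] roll -0.001
```

View pics/top11z.png

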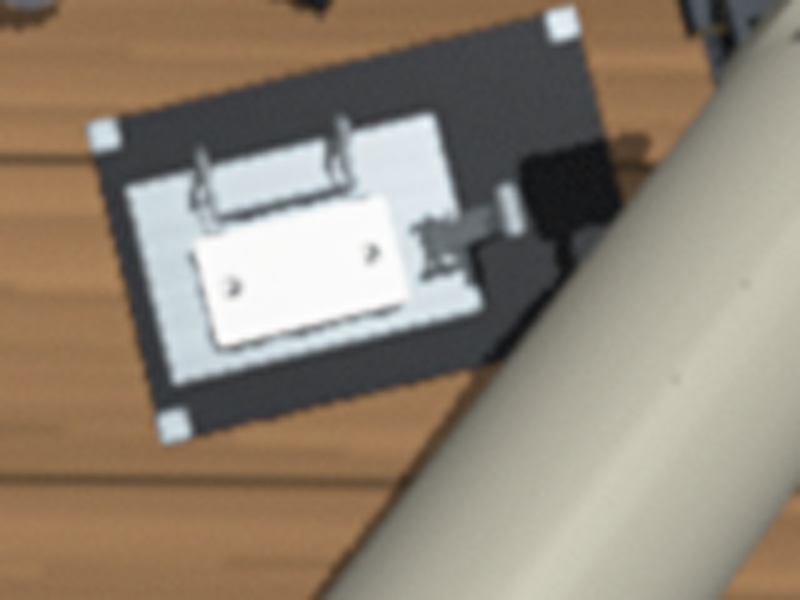

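View pics/side11z.png

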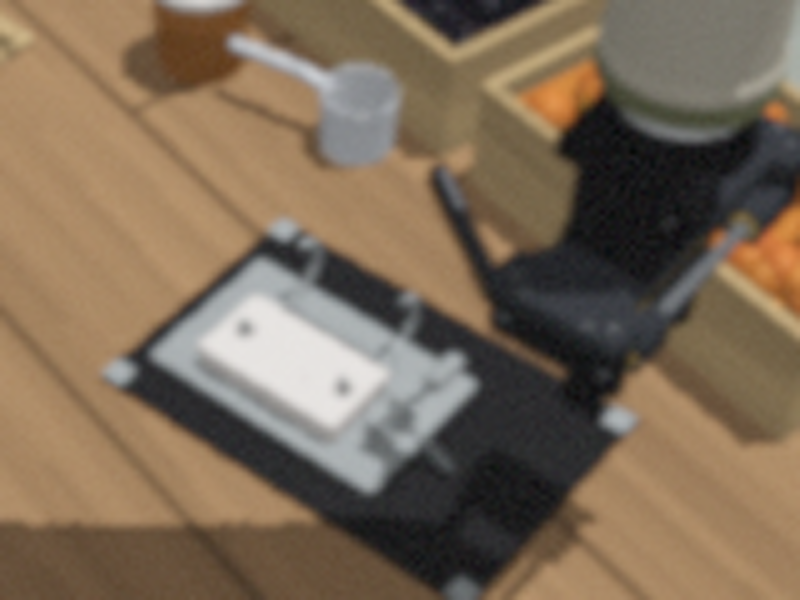

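Both views show the plate on the posts, with a post visible in each hole: top zoom at (232,287) and (372,252). I'll check how high it sits.

```bash
python3 - <<'E'
from q import *
top=np.load('pics/top11.npz'); side=np.load('pics/side11.npz')
for n,z in (('top',top),('side',side)):
    W=world(n,z['d']); q=W-np.array([.5505,-.0998,0]); th=np.radians(14.4)
    x=q@[np.cos(th),np.sin(th),0]; y=q@[-np.sin(th),np.cos(th),0]
    for a,b in ((-50,-20),(-20,20),(20,50)):
        for c,d in ((-25,0),(0,25)):
            m=(abs(y*1e3-(a+b)/2)<(b-a)/2)&(x*1e3>c)&(x*1e3<d)&(W[...,2]<.1); print(n,a,b,c,d,(np.median(W[...,2][m])*1e3).round(1))
quad('top',top['p'],(275,185,50,40),.025,240)
E
```

```text
top -50 -20 -25 0 24.3
top -50 -20 0 25 25.1
top -20 20 -25 0 25.0
top -20 20 0 25 24.6
top 20 50 -25 0 24.7
top 20 50 0 25 24.1
side -50 -20 -25 0 24.4
side -50 -20 0 25 24.2
side -20 20 -25 0 24.6
side -20 20 0 25 24.6
side 20 50 -25 0 24.7
side 20 50 0 25 24.8
top 0.025 240 cent [ 0.5533 -0.1005  0.025 ] ang 14.5 size [ 58.1 108. ] rectC [ 553.4 -100.5] [ 58.3 108.1] 14.8
```

Call:
move_arm:
  series:
    - [0.05,0,0,0]
    - [0.09,0,0,0]
    - [0.107,0,0,0]
    - [0.107,0,0,0]
    - [0.107,0,0.03,0]
    - [0.107,0,0.06,0]
    - [0.107,0,0.085,0]
    - [0.107,0,0.1,0]
    - [0.107,0,0.104,0]
    - [0.107,0,0.104,0]
  claw: -0.05

```text
time: 24.15
ee_pos: [0.5785, -0.2093, 0.0779]
eef_rot: [0.613, 0.79, -0.0, 0.0]
ft_force: [-0.6, 0.0, 1.3]
width: 0.0411
```

Call:
move_arm:
  series:
    - [0,0,0,0]
    - [0,0,0,0]
    - [0,0,0,0]
    - [0,0,0,0]
    - [0,0,0,0]
  claw: -1
  newtons: 15

```text
time: 24.65
ee_pos: [0.5777, -0.2103, 0.0782]
eef_rot: [0.613, 0.79, -0.0, 0.0]
ft_force: [-4.7, -2.1, 4.7]
width: 0.0255
```

Call:
move_arm:
  series:
    - [-0.0045,0,0.0025,0]
    - [-0.009,0,0.0055,0]
    - [-0.0135,0,0.009,0]
    - [-0.0175,0,0.0125,0]
    - [-0.0215,0,0.0165,0]
    - [-0.0255,0,0.021,0]
    - [-0.0285,0,0.0255,0]
    - [-0.0315,0,0.0305,0]
    - [-0.0335,0,0.0355,0]
    - [-0.036,0,0.0405,0]
    - [-0.0375,0,0.046,0]
    - [-0.039,0,0.0515,0]
    - [-0.0395,0,0.0565,0]
    - [-0.0405,0,0.0625,0]
    - [-0.0405,0,0.065,0]
    - [-0.0405,0,0.065,0]
    - [-0.0405,0,0.065,0]

```text
time: 26.35
ee_pos: [0.5879, -0.2495, 0.0133]
eef_rot: [0.613, 0.79, -0.0, 0.0]
ft_force: [-8.2, -2.4, 9.1]
width: 0.0261
```

Call:
move_arm:
  series:
    - [0,0,0,0]
    - [0,0,0,0]
    - [0,0,0,0]
    - [0,0,0,0]
  claw: -0.05

```text
time: 26.75
ee_pos: [0.5888, -0.2479, 0.0125]
eef_rot: [0.613, 0.79, 0.0, 0.0]
ft_force: [0.1, -0.2, -0.1]
width: 0.0402
```

Call:
move_arm:
  series:
    - [0,0,-0.02,0]
    - [0,0,-0.05,0]
    - [0,0,-0.1,0]
    - [0,0,-0.15,0]
    - [-0.05,0,-0.17,0]
    - [-0.1,0,-0.17,0]
    - [-0.14,0,-0.17,0]
    - [-0.14,0,-0.17,0]

```text
time: 27.55
ee_pos: [0.6209, -0.3907, 0.1812]
eef_rot: [0.616, 0.788, -0.002, -0.0]
ft_force: [-0.9, 0.8, -0.6]
width: 0.0411
```

```bash
python3 - <<'E'
from q import *
for n,bx in (('top',(240,150,160,120)),('side',(240,140,160,120))):
    p,d=shot(n,n+'12'); x,y,w,h=bx; cv2.imwrite(f'pics/{n}12z.png',cv2.resize(p[y:y+h,x:x+w,::-1],(800,600),interpolation=cv2.INTER_CUBIC))
    W=world(n,d); q=W-np.array([.5505,-.0998,0]); th=np.radians(14.4)
    X=q@[np.cos(th),np.sin(th),0]*1e3; Y=q@[-np.sin(th),np.cos(th),0]*1e3;Z=W[...,2]*1e3
    for yy in (60,50,40,30,0,-30,-40,-50,-80,-110,-130,-150,-160):
        print(n,yy,[ (int(Z[m].max()) if m.any() else None) for xx in range(-40,60,10) for m in [(abs(X-xx)<5)&(abs(Y-yy)<5)&(Z<150)]])
tool()
E
```

```text
top 60 [10, 10, 8, 11, 10, 11, 11, 9, 8, 13]
top 50 [10, 28, 28, 27, 28, 28, 30, 29, 11, 11]
top 40 [9, 28, 30, 28, 45, 51, 54, 52, 45, 13]
top 30 [9, 30, 30, 29, 29, 28, 29, 27, 13, 15]
top 0 [11, 27, 27, 27, 28, 28, 35, 30, 15, 14]
top -30 [12, 23, 30, 29, 28, 29, 27, 32, 15, 12]
top -40 [12, 26, 31, 35, 47, 52, 53, 53, 46, 15]
top -50 [9, 27, 28, 28, 28, 28, 28, 28, 10, 12]
top -80 [10, 12, 11, 35, 30, 32, 28, 9, 10, 9]
top -110 [9, 7, 8, 29, 30, 29, 7, 10, 9, 11]
top -130 [12, 9, 8, 32, 34, 29, 9, 9, 10, 11]
top -150 [10, 9, 10, 37, 37, 39, 10, 8, 11, 8]
top -160 [9, 8, 8, 39, 38, 37, 7, 8, 8, 9]
side 60 [9, 23, 25, 22, 24, None, None, None, 8, 8]
side 50 [7, 25, 25, 27, 26, 46, 26, 24, 8, 10]
side 40 [10, 29, 27, 36, 47, 54, 52, 49, 36, 9]
side 30 [12, 25, 27, 27, 26, 26, 25, 22, 13, 7]
side 0 [12, 28, 27, 26, 28, 26, 27, 25, 14, 8]
side -30 [8, 26, 26, 27, 28, 26, 27, 26, 12, 8]
side -40 [12, 27, 26, 32, 50, 53, 54, 48, 32, 8]
side -50 [9, 27, 27, 27, 28, 27, 27, 27, 12, 9]
side -80 [10, 9, 29, 30, 30, 32, 6, 9, 9, 8]
side -110 [8, 8, 7, 31, 30, 26, 5, 8, 8, 6]
side -130 [7, 7, 6, 32, 29, None, 5, 6, 6, 6]
side -150 [5, 5, 29, 36, 37, 36, 6, 5, 5, 8]
side -160 [7, 8, 32, 33, 33, 35, 8, 6, 6, 7]
t 27.65 p [ 0.6226 -0.3853  0.1816] jawdeg 14.27 tilt [-0.001 -0.    -1.   ] F [ 0.2  0.7 -0.9] w 0.041
```

View pics/top12z.png

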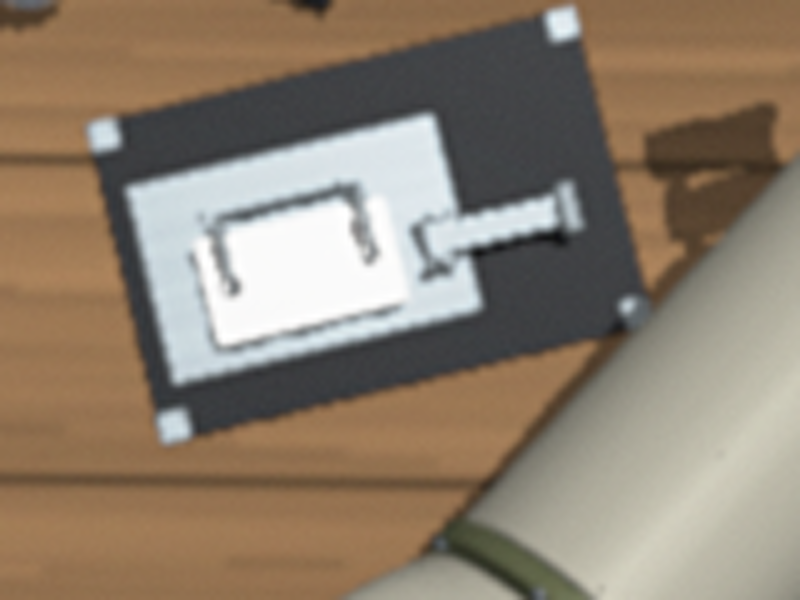

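View pics/side12z.png

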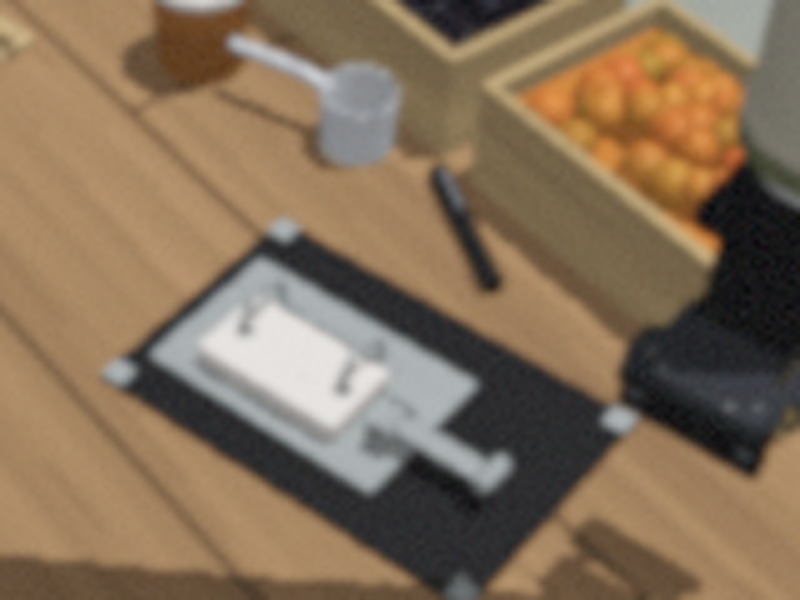

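The lever is level, with its roll top at about 36 mm as before. The arches are closed to the post tops at about 53 mm, over the flat plate. The robot is clear of everything, so I'm handing in.

```bash
python3 - <<'E'
from m import *
tool(); print(r.close_job())
E
```

```text
t 27.65 p [ 0.6226 -0.3853  0.1816] jawdeg 14.27 tilt [-0.001 -0.    -1.   ] F [ 0.2  0.7 -0.9] w 0.041
the job is handed in; nothing more can be done
None
```

The punched plate is filed on the two posts with the lever fully down and the arches closed over it. I handed the job in at 27.7 s of the 69 s; no verdict was reported.

**What I did:**
1. I lifted the lever until the arches stood open.
2. I took the plate from the rack's far slot. Side-view depth had shown its two holes, and the view from above confirmed them once it lay flat.
3. I stood it on the clear table, tipped it flat, gripped it again across its width and lowered it over the posts.
4. I pinched the roll and pressed the lever all the way down.

**Last checks:**
- **Plate:** before closing, both cameras put its top level at 24–25 mm, as expected for a plate resting on the filed ones, with a post visible in each hole.
- **Lever and arches:** after closing, the roll's top is at about 36 mm, as at the start, and the arches reach about 53 mm at the posts.
- **Robot:** it stands clear of everything, and the largest wrist force I read was about 12 N, while pressing the lever.
- **Things to leave:** I did not touch the plain plate, tubs or tape. I did not measure their positions again at the end.

**Disagreements:** the two cameras differed by 2–3 mm in absolute position, within what their calibration allows. I used their average and the measured offset from plate to posts.

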